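Contact-test a batch of driver boards on the spring-plate test fixture

TASK

Contact-test the two or three loose driver boards on the tilting test fixture: turn its handwheel until the pointer of the sliding rail stands on the long setting line of the scale, then lay every board across the two rails, seated flat between their lips, one to a station. Without pressing on the boards, push the spring plate down until it lies level, hold it there for about two seconds, and let it come up again under control so that the boards stay in their stations. Then lay all the boards flat in the black tray, heat sinks up, leave the rail at its setting, and do not disturb the solder spool, the flux tin and the screwdriver behind.

Things in the scene. Friction and masses are not known exactly. Their poses are not given: they have to be found in the camera images.
- plate (a point): Frame of the fixture's aluminium spring plate: origin on its hinge axis, 62 mm above the bench, below the middle station; x up the slope, away from the robot, y to the left along the hinge, z out of the plate. Top face at z = 0.004, x to 0.212, y -0.095 to 0.095 plus a wing for the handwheel (y to 0.23). Springs hold its far edge up, sloping 0.35 rad like a lectern. All plate offsets turn with it.
- tilt_plate (a joint): Tilt of the spring plate, rad: 0 = up against its stop (sloping 0.35 rad), 0.35 = pushed down level on its lower stop. It is pushed down by the press bar with about 10 to 12 N, and springs back up by itself when let go.
- press_bar (a point): Middle of the rubber-topped press bar at the plate's far edge: 84 mm along y, 18 mm deep (x); its top face is here, at plate x = 0.198, z = 0.019. Press on it from above; as the plate goes down it moves on an arc about the hinge, 0.199 m from it.
- wheel (a joint): Angle of the handwheel, rad, growing counterclockwise seen from above. It drives the sliding rail by a self-locking screw: 10 mm a turn (0.001592 m/rad), clockwise closes the rail, i.e. moves it down the slope toward the fixed rail. It stays where it is left.
- wheel_hub (a point): Centre of the black three-spoke handwheel (124 mm across), on its axis (plate x = 0.080, y = 0.160), at plate z = 0.033, the wheel's underside. The axis is plate z, so the wheel slopes with the plate. Turning takes about 2 N at the handle.
- handle (a point): Middle of the handwheel's upright crank handle, a black sleeve 20 mm thick and 58 mm long along plate z that revolves freely on its pin (so it can be gripped while the hand keeps its direction), 55 mm from the wheel's axis, at plate z = 0.095. It stands from plate z = 0.065 (the wheel's rim ends at 0.063) to plate z = 0.123.
- rail (a joint): Position of the sliding upper rail, m: 0 = closed end of its travel, 0.012 = pointer on the setting line, 0.044 = fully open. It starts 14 to 26 mm above the setting.
- pointer (a point): Tip of the pointer on the sliding rail's right-hand end, over the scale. It moves along plate x only.
- set_line (a point): The long, thick setting line on the white scale at the plate's right-hand edge (short lines every 5 mm). The rail is set when the pointer has the same plate x as this line (to 2 mm).
- station_1 (a point): Right-hand station (plate y = -0.052), the place for the centre of a seated board's underside, at the height of the ledges (plate z = 0.009). Stations are 52 mm apart, between 4 mm fingers (48 mm free, 4 mm high). Axes as plate.
- station_2 (a point): Middle station (plate y = 0), as station_1.
- station_3 (a point): Left-hand station (plate y = 0.052), as station_1.
- fixture: Grey base of the test fixture, 226 x 330 mm, 46 mm high, fixed; origin on the bench under the plate origin. On its plate: fixed lower rail, 9 mm ledge, 4 mm high lip with inner face at plate x = 0.070; with the sliding rail set, its 5 mm high lip stands 65 mm from it, so that a 60 mm board has 5 mm of play with its ends on both ledges, 5 mm above the plate.
- mat: Thin grey mat, 250 x 170 x 2 mm, flat on the bench to one side of the fixture, on which the boards start. Origin: centre of its underside.
- tray: Loose open black plastic tray, 170 x 170 mm, 30 mm high, walls and floor 4 mm, on the other side of the fixture. Origin: centre of its underside; z up.
- solder: Bystander: solder spool, 55 mm across, 34 mm high, behind the work. Origin: centre of its underside.
- flux: Bystander: small round flux tin, 53 mm across, 23 mm high, behind the work. Origin: centre of its underside.
- screwdriver: Bystander: screwdriver 140 mm long, lying behind the work. Origin: centre of its underside.
- board_1: Driver board (may be absent): green circuit board 60 (x) x 42 (y) x 3 mm with a finned aluminium heat sink on its middle, 24 (x) x 32 (y) mm, top 34 mm above the underside: grasp across its 24 mm. Other parts are under 11 mm high. 70 g. Origin: centre of the underside; z up. It goes on the rails with its x along plate x, either way round.
- board_2: Driver board (may be absent): green circuit board 60 (x) x 42 (y) x 3 mm with a finned aluminium heat sink on its middle, 24 (x) x 32 (y) mm, top 34 mm above the underside: grasp across its 24 mm. Other parts are under 11 mm high. 70 g. Origin: centre of the underside; z up. It goes on the rails with its x along plate x, either way round.
- board_3: Driver board (may be absent): green circuit board 60 (x) x 42 (y) x 3 mm with a finned aluminium heat sink on its middle, 24 (x) x 32 (y) mm, top 34 mm above the underside: grasp across its 24 mm. Other parts are under 11 mm high. 70 g. Origin: centre of the underside; z up. It goes on the rails with its x along plate x, either way round.
- board_4: Driver board (may be absent): green circuit board 60 (x) x 42 (y) x 3 mm with a finned aluminium heat sink on its middle, 24 (x) x 32 (y) mm, top 34 mm above the underside: grasp across its 24 mm. Other parts are under 11 mm high. 70 g. Origin: centre of the underside; z up. It goes on the rails with its x along plate x, either way round.
Not all that is in view belongs to the job. What is shaped like the board_2 but blue or red is not meant.

How it is judged:
By the outcome, as a careful person would: the job done as asked, in the order asked, and still so for the second after the job is handed in, with the robot touching nothing.
Of board_1, board_2, board_3, board_4 only 2 to 3 are there at a start; the rules pass over those that are not, and their reading is None.
At some moment in a run one of tray may be knocked a few centimetres aside while the robot is not near it.
Once in a run the grip may slacken for a moment while it holds something.
It also fails if it takes over 210 s, if anything falls off the work surface, if the arm or the gripper's body presses on something with over 40 N, if the wrist force passes 120 N, or if a joint passes its speed limit or range.

ROBOT

A 7-joint arm with a two-finger parallel gripper is mounted at the origin on a cart in front of the work surface, level with it; the furniture and walls round the work are solid. World frame = base frame: x ahead of the robot, y to its left, z up, the work surface at z = 0. Lengths are in m, angles in rad, forces in N, time in s.
With the tool pointing down it reaches from about 0.4 to 0.9 m from the base axis. Payload 5.5 kg.
Tool frame: the origin (TCP) lies on the centre line of the jaws, within the pads' length; the fingertips stand arm.tip_reach ahead of it and the grasp point (between the pads) lies 5 mm behind it (arm.tip_reach is the distance from the TCP to the fingertips, in m); z points along the fingers, y is the line along which they close (so a half turn about z gives the same grasp; the last joint's range is limited). The gripper opens to 92 mm and grips with 3 to 60 N. Pads are 19 mm wide; open, the fingers measure 130 mm over their backs; the gripper's body (75 mm by 190 mm) begins 47 mm behind the grasp point.
Start: joints at [-1.034, 0.501, -0.427, 1.55, 0.221, 1.138, -0.21], TCP at [0.176, 0.626, 0.241] pointing down, gripper open.
Joint ranges: [-2.88, 2.88], [-0.31, 2.03], [-1.54, 1.56], [0.2, 2.42], [-1.41, 4.55], [0.19, 2.02], [-2.57, 2.57]. Speed limits (rad/s): [2.57, 2.57, 3.14, 3.14, 3.14, 3.14, 3.14].

INTERFACE

Orientations are given as a rotation vector (axis times angle).
In Python, from cell import sensors, eyes, arm gives the robot as it stands.
- The arm moves only by the shell command python3 -m crank 'ROWS' [FORCE]. ROWS is text: rows parted by semicolons, each of 7 numbers parted by spaces: the closure, from 0 (fully open) to 1 (shut), then the shift along the tool's x, y, z in mm, then the turn, a rotation vector about the tool's x, y, z in rad. In form: fingers tx ty tz wx wy wz; .... A call has 1 to 12 rows; each row is the pose to reach, as a shift and turn from the pose commanded when the call began, along the tool's axes at that moment; what a row does not reach only later rows make up. A row lasts 1/8 s, in which the tool goes at most 62.5 mm and 10.7 degrees, less where a joint would pass 70% of its speed; a pose out of reach is approached as far as the arm can. A call with a gripper value outside its range is refused whole. The fingers move at their own pace and stop on an object; FORCE is the grip in N (left out, the last holds). Time passes only in rows, so rows that repeat a pose let the fingers close. It gives the time, the measured TCP pose, the force, the opening and the grip force at its end, in the units of the state.
- sensors.get_obs(): the state, without advancing time (a new reading comes with each control period).
- eyes.capture(name): name is "side" or "top"; returns (picture, depth): 384x512x3 uint8, red, green, blue; 384x512 float32, m along the optical axis (not along the pixel's ray), 0 where there is no reading.
- eyes.calibration(name): a dict with "vertical_fov" (degrees; the focal length in pixels is half the picture's height over the tangent of half this angle, whatever the lens; pixels are square), "cx", "cy" (the principal point, pixels), "R" (3x3) and "t" (3): a world point X has camera coordinates R X + t. Camera axes: x right, y down, z forward; pixel columns grow to the right and rows downward; lengths in m; the calibration is good to about 2 mm. A picture is of the moment at which its call begins. calibration takes no time and is no camera call.
- arm.job_done(): hands the job in; it is judged then, once.
The state is a dict: "t": time; "joints": joint angles; "qvel": joint speeds; "joint_torque": joint torques, N m; "position": TCP position; "tcp_rot": TCP orientation; "force": force on the tool from outside, world axes, zero at the start; "ft_torque": the same for the moment, N m; "gripper_width": finger opening in m; "gripper_force": force on a finger pad.
Only numpy, scipy, OpenCV 4.12 (cv2) and the standard library are available. Lean on these libraries where they do the work, as an engineer would, in place of code of your own. Each camera call takes 0.05 s, during which the arm holds its last target. There are 200 camera calls.

## Working session

There is one attempt and no reset: what is moved stays moved. The work goes in short steps, Python scripts to look and compute and a shell command to move; the robot and the scene stay as the last step left them, time stands still between calls to the robot, and variables do not carry over. Pictures are saved under pics/ and viewed, at most 14 in all, crops included, and the job is handed in when it is done.

```bash
ls; mkdir -p pics; cat > h.py <<'E'
import numpy as np, cv2
from cell import sensors, eyes, arm
from scipy.spatial.transform import Rotation as Ro
def cap(n,save=None):
    p,d=eyes.capture(n)
    np.savez('/tmp/%s.npz'%n,p=p,d=d)
    if save: cv2.imwrite('pics/'+save,p[:,:,::-1])
    return p,d
def load(n):
    z=np.load('/tmp/%s.npz'%n); return z['p'],z['d']
def cloud(n,d):
    c=eyes.calibration(n); f=192/np.tan(np.radians(c['vertical_fov'])/2)
    v,u=np.mgrid[0:384,0:512]
    X=np.stack([(u-c['cx'])/f*d,(v-c['cy'])/f*d,d],-1)
    W=(X-np.array(c['t']))@np.array(c['R'])
    W[d==0]=np.nan
    return W
def proj(n,X):
    c=eyes.calibration(n); f=192/np.tan(np.radians(c['vertical_fov'])/2)
    Y=np.array(c['R'])@np.array(X)+c['t']; return f*Y[0]/Y[2]+c['cx'],f*Y[1]/Y[2]+c['cy']
def crop(p,r0,r1,c0,c1,s,name): cv2.imwrite('pics/'+name,cv2.resize(p[r0:r1,c0:c1,::-1],None,fx=s,fy=s,interpolation=cv2.INTER_CUBIC))
def to(pos,rv=None):
    "shift (mm) and turn in the tool axes from present pose to target"
    o=sensors.get_obs(); R=Ro.from_rotvec(o['tcp_rot'])
    s=R.inv().apply(np.array(pos)-o['position'])*1000
    w=(R.inv()*Ro.from_rotvec(rv)).as_rotvec() if rv is not None else np.zeros(3)
    print(s.round(1),w.round(3))
E
python3 - <<'E'
from h import *
o=sensors.get_obs(); print(o, arm.tip_reach)
for n in('top','side'):
    p,d=cap(n); cv2.imwrite('pics/%s0.png'%n,cv2.resize(p[:,:,::-1],(800,600)))
    c=eyes.calibration(n); print(n,c)
E
```

```text
pics
{'t': 0.0, 'joints': array([-1.03379223,  0.50183338, -0.42675644,  1.55145011,  0.22077374,
        1.13828564, -0.21028993]), 'qvel': array([-0.00071588,  0.00025665,  0.00038322,  0.00126251, -0.00061244,
       -0.00015844,  0.00105416]), 'joint_torque': array([ 5.27511365e-04, -5.66608572e+01, -5.81594065e+00, -2.79105002e+01,
       -6.85497257e-02,  3.09261808e-02,  1.79710678e-04]), 'position': array([0.17563139, 0.62512525, 0.23968427]), 'tcp_rot': array([-4.28665892e-01, -3.11187021e+00,  2.98520567e-03]), 'force': array([ 0.07235591, -1.13556876,  0.14826056]), 'ft_torque': array([-0.0570565 ,  0.04004313, -0.00886354]), 'gripper_force': 0.0, 'gripper_width': 0.09180545293415616} 0.014
top {'vertical_fov': 48.62028291409914, 'cx': 260.4509118908905, 'cy': 190.86969800715025, 'R': array([[-1.01947722e-02, -9.99947965e-01, -3.64663805e-04],
       [-9.95972133e-01,  1.01867243e-02, -8.90827784e-02],
       [ 8.90818578e-02, -5.44983646e-04, -9.96024159e-01]]), 't': array([-0.08768602,  0.56140238,  1.43880018])}
side {'vertical_fov': 46.11237324710563, 'cx': 254.3413408780288, 'cy': 185.63779831034856, 'R': array([[ 0.8712368 , -0.49085475, -0.00283799],
       [-0.23964097, -0.42028788, -0.87517444],
       [ 0.42839076,  0.76316428, -0.48379918]]), 't': array([-0.54759014,  0.21579905,  1.53557522])}
```

View pics/top0.png

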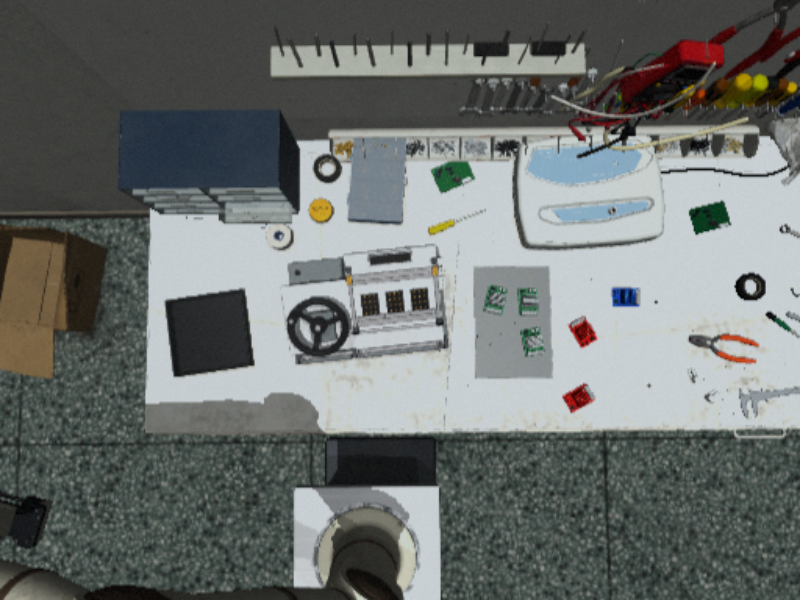

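View pics/side0.png

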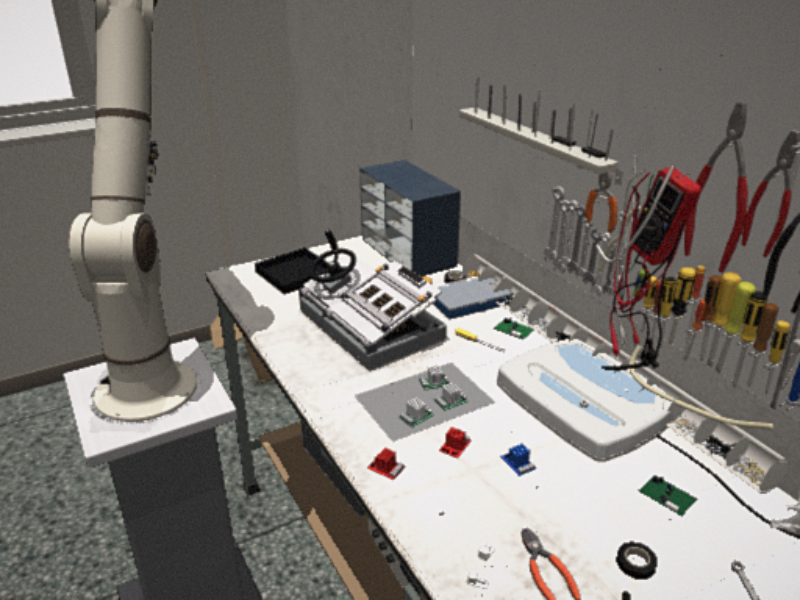

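Both pictures: fixture in the middle, black tray left at (210,332), mat right at (512,322). Candidates (800×600 top view): heat-sink boards on the mat at (496,299), (528,301) and (533,341). Decoys are the red ones at (582,331) and (578,397), the blue one at (626,296), and flat green cards without sinks at (453,176) and (711,217). I choose the three on the mat and check them in a crop.

```bash
python3 - <<'E'
from h import *
p,d=load('top'); W=cloud('top',d)
crop(p,160,245,175,360,4,'c1.png')
ps,ds=load('side'); Ws=cloud('side',ds)
crop(ps,145,285,185,320,4,'c2.png')
from collections import OrderedDict
# boards: tall points within mat zone
def show(n,W,zl,zh,xr,yr):
    m=(W[...,2]>zl)&(W[...,2]<zh)&(W[...,0]>xr[0])&(W[...,0]<xr[1])&(W[...,1]>yr[0])&(W[...,1]<yr[1])
    k,l,s,c=cv2.connectedComponentsWithStats(m.astype(np.uint8))
    for i in range(1,k):
        if s[i,4]>15:
            q=W[l==i]; r=cv2.minAreaRect((q[:,:2]*1000).astype(np.float32)); print(n,c[i].round(1),s[i,4],q.mean(0).round(4),'rect',np.round(r[0],1),np.round(r[1],1),round(r[2],1))
print('matcorner', [W[int(v*.64),int(u*.64)].round(3) for u,v in((478,270),(547,270),(549,374),(477,373))])
show('sink',W,.026,.06,(.3,.8),(-.6,-.22))
show('sinkS',Ws,.026,.06,(.3,.8),(-.6,-.22))
for u,v in ((346,252),(438,246),(446,346),(352,352)): print(u,v,W[int(v*.64),int(u*.64)].round(4))
show('tray',W,.015,.04,(.3,.8),(.2,.7))
show('wheeltop',W,.15,.3,(.3,.9),(-.1,.5))
E
```

```text
matcorner [array([ 0.627, -0.251,  0.002]), array([ 0.625, -0.408,  0.005]), array([ 0.392, -0.404,  0.008]), array([ 0.397, -0.246, -0.   ])]
sink [369. 138.] 2731 [ 0.7377 -0.4684  0.0431] rect [ 736.2 -468.4] [127.4 263. ] 0.1
sink [402.8 188.6] 69 [ 0.5626 -0.5815  0.032 ] rect [ 562.9 -581.5] [24.6 31.7] 89.2
sink [317.7 190.5] 52 [ 0.559  -0.2893  0.034 ] rect [ 559.5 -289.4] [31.2 24.5] 77.0
sink [338.9 191. ] 26 [ 0.5564 -0.362   0.0333] rect [ 556.8 -362.4] [28.3  7.7] 89.1
sink [374.6 211.5] 49 [ 0.4852 -0.4822  0.0325] rect [ 485.4 -483.1] [24.6 33. ] 28.3
sink [343.  217.3] 21 [ 0.4664 -0.3736  0.0342] rect [ 467.4 -372.9] [35.2  5.5] 57.8
sink [372.  254.4] 61 [ 0.3404 -0.4684  0.0318] rect [ 340.3 -469. ] [31.2 24.8] 27.0
sinkS [355.3 249.4] 2097 [ 0.73   -0.4824  0.0445] rect [ 734.1 -472.1] [131.6 255.5] 0.1
sinkS [278.  237.6] 61 [ 0.5551 -0.2945  0.0344] rect [ 555.3 -293.9] [36.7 25.2] 70.0
sinkS [288.5 249.4] 72 [ 0.5504 -0.3666  0.0339] rect [ 551.1 -364.7] [25.8 33.9] 6.4
sinkS [266.5 259. ] 75 [ 0.4615 -0.375   0.0344] rect [ 461.9 -372.9] [27.9 32.5] 7.1
sinkS
[... 197 characters left out ...]
372 -0.4728  0.0331] rect [ 336.7 -472.2] [35.7 27.2] 20.9
346 252 [ 6.699e-01  4.460e-02 -5.000e-04]
438 246 [ 0.6809 -0.1633  0.0062]
446 346 [ 0.4554 -0.174   0.0656]
352 352 [0.4442 0.0258 0.0637]
tray [106.5 135.4] 19 [0.7596 0.4401 0.0276] rect [759.5 437.7] [36.7  1.5] 88.9
tray [128.6 135.1] 47 [0.7597 0.3635 0.0274] rect [759.5 367.7] [ 3.  91.8] 1.0
tray [173.2 150.1] 54 [0.7046 0.2068 0.0316] rect [705.1 207.6] [15.  49.1] 89.8
tray [131.8 211.8] 362 [0.4931 0.3482 0.0265] rect [491.5 344.9] [170.6 172. ] 7.9
wheeltop [129.8 100.3] 5541 [0.8212 0.2985 0.2279] rect [823.2 305.5] [153.5 312. ] 0.0
wheeltop [199.9 197.3] 241 [0.5294 0.0937 0.1719] rect [525.7  91.3] [ 54.  117.6] 8.0
```

View pics/c1.png

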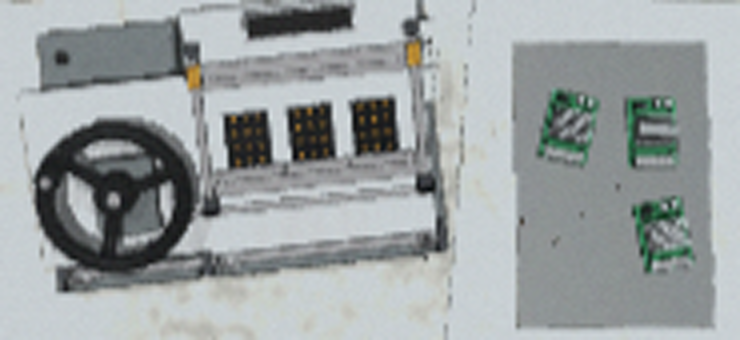

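View pics/c2.png

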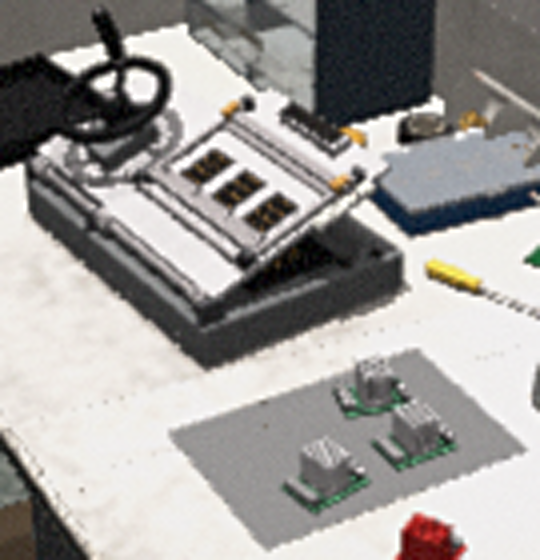

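```bash
cat >> h.py <<'E'
def plate_R(yaw,tilt=0.35): # slope: rotate about y by -tilt
    return Ro.from_euler('z',yaw)*Ro.from_euler('y',-tilt)
E
python3 - <<'E'
from h import *
from scipy.optimize import least_squares
p,d=load('top'); W=cloud('top',d); ps,ds=load('side'); Ws=cloud('side',ds)
# press bar black pixels in top
def bar(p,r0,r1,c0,c1):
    m=np.zeros(p.shape[:2],bool); m[r0:r1,c0:c1]=p[r0:r1,c0:c1].max(2)<75
    k,l,s,c=cv2.connectedComponentsWithStats(m.astype(np.uint8)); i=1+np.argmax(s[1:,4]); 
    v,u=np.nonzero(l==i); print('bar',c[i],s[i]); return c[i],(u,v)
cb,(ub,vb)=bar(p,157,172,232,266)
cbs,_=bar(ps,165,185,250,275)
print('bar cloud top',np.nanmedian(W[vb,ub],0))
# wheel pts
def wheel(W,p):
    m=(W[...,0]>.45)&(W[...,0]<.65)&(W[...,1]>0)&(W[...,1]<.26)&(W[...,2]>.1)&(p.max(2)<80)
    return W[m]
def inplate(q,a): return plate_R(a[2]).inv().apply(q-np.array([a[0],a[1],.062]))
wt=wheel(W,p);ws=wheel(Ws,ps);print(len(wt),len(ws))
def res(a,full=False):
    r=[]
    R=plate_R(a[2]); o=np.array([a[0],a[1],.062])
    b=o+R.apply([.198,0,.019])
    r+=list((np.array(proj('top',b))-cb)*1.5)
    r+=list((np.array(proj('side',b))-cbs)*1.5)
    for q in(wt,):
        L=inplate(q,a); m=(L[:,2]>.05)&(L[:,2]<.067)
        rad=np.hypot(L[:,0]-.08,L[:,1]-.16)
        mm=m&(rad>.045)&(rad<.075)
        # rim outer bounds via mean direction
        th=np.arctan2(L[mm,1]-.16,L[mm,0]-.08); A=np.c_[2*L[mm,:2],np.ones(mm.sum())]
        c=np.linalg.lstsq(A,(L[mm,:2]**2).sum(1),rcond=None)[0]
        r+=list((c[:2]-[.08,.16])*1000/1.5)
    return np.array(r)
a0=[.45,-.06,.09]
s=least_squares(res,a0,diff_step=1e-3); a=s.x; print('fixture',a.round(4),'res',res(a).round(2))
a2=a
for n,q in(('t',wt),('s',ws)):
    L=inplate(q,a); h=L[(L[:,2]>.08)&(L[:,2]<.13)&(np.hypot(L[:,0]-.08,L[:,1]-.16)<.08)]
    print(n,len(h),np.median(h,0).round(4),h[:,2].min(),h[:,2].max())
# plate profile along x at various y : median z in plate frame
for n,WW in(('t',W),('s',Ws)):
    L=inplate(WW.reshape(-1,3),a)
    for y0,y1 in((-.08,-.02),(-.02,.02),(.02,.08)):
        print(n,y0,[ (round(x*1000),round(1000*float(np.median(z)),1)) for x in np.arange(.02,.215,.006) for z in [L[(abs(L[:,0]-x-.003)<.003)&(L[:,1]>y0)&(L[:,1]<y1)&(L[:,2]<.05),2]] if len(z)>3])
np.save('fix.npy',a)
for X in ([.135,0,.009],[.07,0,.013],[.101,-.052,.009],[.135,-.09,.01],[.08,.16,.06],[.08+.055,.16,.123]):
    print(X,np.round(proj('top',np.r_[a[:2],.062]+plate_R(a[2]).apply(X)),1),np.round(proj('side',np.r_[a[:2],.062]+plate_R(a[2]).apply(X)),1))
crop(ps,165,235,228,290,8,'c3.png')
E
```

```text
bar [249.61417323 165.11811024] [237 162  26   7 127]
bar [267.12941176 171.54705882] [256 165  19  16 170]
bar cloud top [ 0.63222069 -0.0610379   0.14685886]
649 364
fixture [ 0.4602 -0.0771  0.1016] res [-0.45 -3.25 -4.21  4.42 -1.22  0.09]
t 44 [0.1186 0.197  0.1187] 0.08129438897441137 0.12700857054324954
s 49 [0.1094 0.1936 0.1051] 0.08017053482108435 0.12544710854005575
t -0.08 [(20, 5.6), (26, 4.8), (32, 5.9), (38, 12.8), (44, 5.2), (50, 12.0), (56, 14.0), (62, 12.6), (68, 9.3), (74, 6.5), (80, 5.8), (86, 5.4), (92, 5.7), (98, 6.9), (104, 4.8), (110, 5.1), (116, 4.7), (122, 5.4), (128, 4.9), (134, 5.8), (140, 8.2), (146, 11.1), (152, 14.7), (158, 13.9), (164, 5.4), (170, 5.9), (176, 5.2), (182, 1.4), (188, 1.2), (194, 3.4), (200, 2.8), (206, -141.2), (212, -143.1)]
t -0.02 [(20, 4.7), (26, 4.1), (32, 6.5), (38, 10.8), (44, 5.0), (50, 9.6), (56, 12.9), (62, 11.0), (68, 9.4), (74, 5.8), (80, 5.6), (86, 6.2), (92, 4.6), (98, 6.7), (104, 5.9), (110, 5.9), (116, 5.9), (122, 5.5), (128, 4.5), (134, 4.4), (140, 8.9), (146, 11.0), (152, 15.0), (158, 15.7), (164, 5.6), (170, 4.4), (17
[... 1256 characters left out ...]
 22.3), (194, 22.4), (212, -143.7)]
s 0.02 [(20, 7.0), (26, 8.0), (32, 8.0), (38, 14.2), (44, 7.1), (50, 10.6), (56, 16.7), (62, 14.0), (68, 12.1), (74, 8.0), (80, 7.5), (86, 8.4), (92, 7.1), (98, 8.0), (104, 7.9), (110, 8.7), (116, 7.4), (122, 7.0), (128, 8.0), (134, 7.0), (140, 10.8), (146, 14.1), (152, 17.4), (158, 17.1), (164, 8.7), (170, 8.1), (176, 8.0), (182, 14.7), (188, 20.1), (194, 14.9), (200, 6.4)]
[0.135, 0, 0.009] [251.5 181.4] [252.2 185.9]
[0.07, 0, 0.013] [253.7 200.9] [238.3 195.1]
[0.101, -0.052, 0.009] [268.5 189.7] [253.2 196.9]
[0.135, -0.09, 0.01] [279.1 178.4] [266.5 195.6]
[0.08, 0.16, 0.06] [203.1 207.7] [213.8 168.1]
[0.135, 0.16, 0.123] [198.6 196.4] [219.6 147.7]
```

View pics/c3.png

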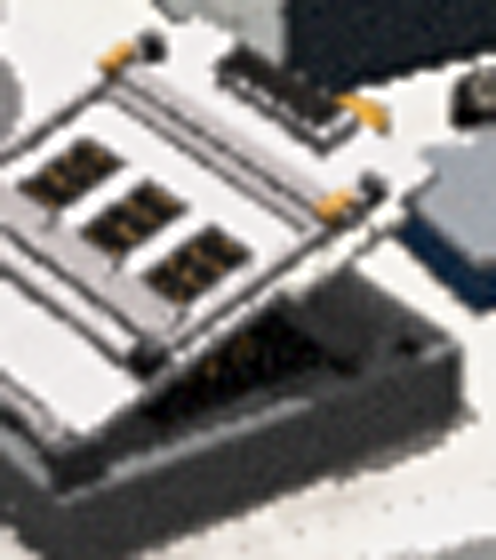

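```bash
python3 - <<'E'
from h import *
from scipy.optimize import least_squares
p,d=load('top'); W=cloud('top',d); ps,ds=load('side'); Ws=cloud('side',ds)
obs=[('top',[.198,0,.019],(249.6,165.1)),('side',[.198,0,.019],(263.4,175.6)),('top',[.08,.16,.06],(203.4,209.8)),('side',[.08,.16,.06],(214.5,169))]
def res(a):
    R=plate_R(a[2]); o=np.array([a[0],a[1],.062])
    return np.concatenate([np.array(proj(n,o+R.apply(X)))-q for n,X,q in obs])
a=least_squares(res,[.45,-.07,.1]).x; print('fix',a.round(4),res(a).round(2)); 
R=plate_R(a[2]);o=np.r_[a[:2],.062]
inp=lambda q: R.inv().apply(q.reshape(-1,3)-o)
def prof(x_lo,x_hi,st,L,y0=-.085,y1=.085):
    return [(round(1000*x,1),round(1000*float(np.median(z)),1)) for x in np.arange(x_lo,x_hi,st) for z in [L[(abs(L[:,0]-x)<st/2)&(L[:,1]>y0)&(L[:,1]<y1)&(abs(L[:,2]-.01)<.02),2]] if len(z)>3]
for n,WW in(('t',W),('s',Ws)):
    L=inp(WW); print(n,'low',prof(.054,.092,.003,L)); print(n,'up',prof(.136,.176,.003,L)); print('bar',prof(.18,.22,.003,L,-.035,.035))
# front edge of plate and y edges
    w=L[(abs(L[:,2]-.006)<.004)&(L[:,0]>.02)&(L[:,0]<.2)]; print('ymin,', np.percentile(w[:,1],[.2,1,99,99.8]).round(4))
    h=L[(L[:,2]>.085)&(L[:,2]<.125)&(np.hypot(L[:,0]-.08,L[:,1]-.16)<.08)]
    print('handle',len(h),h.mean(0).round(4)); 
    k=L[(L[:,2]>.05)&(L[:,2]<.068)&(np.hypot(L[:,0]-.08,L[:,1]-.16)<.1)&(np.hypot(L[:,0]-.08,L[:,1]-.16)>.035)]; c=cv2.minEnclosingCircle((k[:,:2]*1000).astype(np.float32)); print('rim',c)
np.save('fix.npy',a)
E
```

```text
fix [ 0.4543 -0.0784  0.0932] [ 0.61 -0.36 -0.02 -0.45  0.26 -0.66 -1.58 -0.52]
t low [(np.float64(54.0), 3.2), (np.float64(57.0), 3.9), (np.float64(60.0), 10.7), (np.float64(63.0), 12.1), (np.float64(66.0), 12.4), (np.float64(69.0), 11.0), (np.float64(72.0), 8.8), (np.float64(75.0), 8.4), (np.float64(78.0), 8.0), (np.float64(81.0), 4.3), (np.float64(84.0), 3.8), (np.float64(87.0), 2.5), (np.float64(90.0), 3.3)]
t up [(np.float64(136.0), 2.9), (np.float64(139.0), 2.7), (np.float64(142.0), 3.3), (np.float64(145.0), 2.2), (np.float64(148.0), 6.2), (np.float64(151.0), 7.9), (np.float64(154.0), 8.1), (np.float64(157.0), 10.7), (np.float64(160.0), 12.7), (np.float64(163.0), 13.6), (np.float64(166.0), 13.2), (np.float64(169.0), 9.3), (np.float64(172.0), 2.9), (np.float64(175.0), 3.1)]
bar [(np.float64(180.0), 2.5), (np.float64(183.0), 4.3), (np.float64(186.0), 3.0), (np.float64(189.0), 15.9), (np.float64(192.0), 16.5), (np.float64(195.0), 19.7), (np.float64(198.0), 17.7), (np.float64(201.0), 18.4), (np.float64(204.0), 17.6), (np.float64(207.0), 18.1), (np.float64(210.0), 7.9), (np.float64(
[... 524 characters left out ...]
np.float64(139.0), 5.1), (np.float64(142.0), 5.4), (np.float64(145.0), 6.0), (np.float64(148.0), 9.5), (np.float64(151.0), 11.3), (np.float64(154.0), 11.7), (np.float64(157.0), 13.9), (np.float64(160.0), 15.4), (np.float64(163.0), 15.4), (np.float64(166.0), 14.8), (np.float64(172.0), 7.1), (np.float64(175.0), 6.3)]
bar [(np.float64(180.0), 7.6), (np.float64(183.0), 6.1), (np.float64(186.0), 12.6), (np.float64(189.0), 20.1), (np.float64(192.0), 21.3), (np.float64(195.0), 21.0), (np.float64(198.0), 20.5), (np.float64(201.0), 20.7), (np.float64(204.0), 20.4)]
ymin, [-0.1069 -0.1044  1.5137  1.5259]
handle 48 [0.1136 0.1956 0.1052]
rim ((76.24827575683594, 159.65499877929688), 64.25370025634766)
```

Plate pose is found: origin (0.454,−0.078), yaw 0.093. The rail stands about 34 mm, so it needs about 2.2 turns clockwise. The handle is at plate angle about 45°. The c3 crop shows the sliding rail with its orange end pointer near (335,205). I go to the handle now.

```bash
cat >> h.py <<'E'
A=np.load('fix.npy'); PO=np.r_[A[:2],.062]; PR=plate_R(A[2])
def P2W(X): return PO+PR.apply(X)
def W2P(X): return PR.inv().apply(np.array(X)-PO)
M=PR.as_matrix(); TR=Ro.from_matrix(np.c_[M[:,1],M[:,0],-M[:,2]]).as_rotvec()   # tool x=plate y, y=plate x, z=-plate z
def down(yaw): # tool down, tool y at world angle yaw
    c,s=np.cos(yaw),np.sin(yaw); return Ro.from_matrix(np.array([[-s,c,0],[c,s,0],[0,0,-1.]])).as_rotvec()
def st():
    o=sensors.get_obs(); print('t',round(o['t'],2),'pos',o['position'].round(4),'plate',W2P(o['position']).round(4),'F',o['force'].round(1),'w',round(o['gripper_width'],4),'gf',round(o['gripper_force'],1),'j',o['joints'].round(2))
E
python3 - <<'E'
from h import *
h=[.119,.199,.17]; print(P2W(h)); to(P2W(h),TR)
E
```

```text
[0.48907777 0.12469036 0.2624982 ]
[-437.1 -397.1  -22.1] [-0.308 -0.21   1.191]
```

```bash
python3 -m crank '0.3 -100 -90 -25 0 0 0;0.3 -437 -397 -22 -0.308 -0.21 1.191;0.3 -437 -397 -22 -0.308 -0.21 1.191;0.3 -437 -397 -22 -0.308 -0.21 1.191;0.3 -437 -397 -22 -0.308 -0.21 1.191;0.3 -437 -397 -22 -0.308 -0.21 1.191;0.3 -437 -397 -22 -0.308 -0.21 1.191;0.3 -437 -397 -22 -0.308 -0.21 1.191;0.3 -437 -397 -22 -0.308 -0.21 1.191;0.3 -437 -397 -22 -0.308 -0.21 1.191;0.3 -437 -397 -22 -0.308 -0.21 1.191;0.3 -437 -397 -22 -0.308 -0.21 1.191' 30; python3 - <<'E'
from h import *
st(); to(P2W([.119,.199,.17]),TR); to(P2W([.119,.199,.093]),TR)
p,d=cap('side'); crop(p,90,210,150,290,5,'c4.png')
E
```

```text
t: 1.6
position: [0.4884, 0.1262, 0.2624]
tcp_rot: [1.941, 2.132, 0.378]
force: [-0.2, 0.1, 0.7]
gripper_width: 0.0641
gripper_force: 0.0
t 1.6 pos [0.4884 0.1262 0.2624] plate [0.1185 0.2006 0.17  ] F [-0.2  0.1  0.7] w 0.0641 gf 0.0 j [-0.46 -0.01  0.09  2.17  0.16  0.65 -0.38]
[-1.6  0.5  0. ] [-0.    -0.002  0.   ]
[-1.7  0.5 77. ] [-0.    -0.002  0.   ]
```

View pics/c4.png

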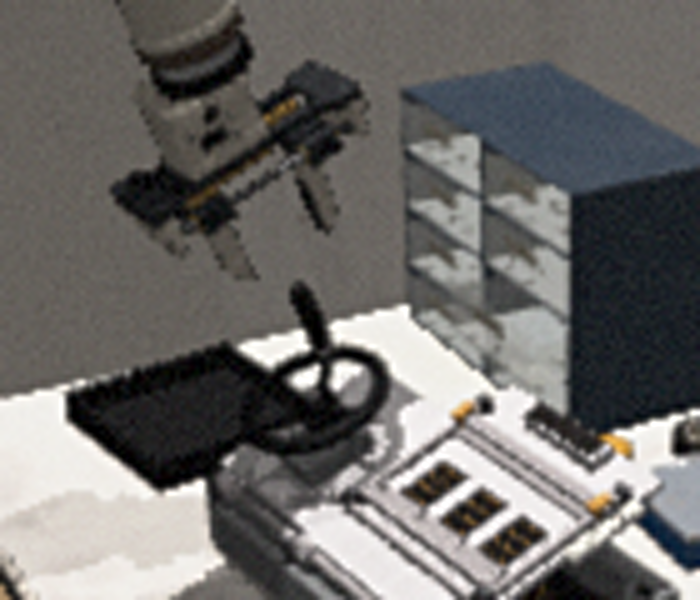

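```bash
python3 -m crank '0.3 -40 -94 0 0 0 0;0.3 -40 -94 0 0 0 0;0.3 -40 -94 40 0 0 0;0.3 -40 -94 77 0 0 0;0.3 -40 -94 77 0 0 0' ; python3 - <<'E'
from h import *
st(); to(P2W([.025,.16,.093]),TR)
E
```

```text
t: 2.28
position: [0.4293, 0.0805, 0.1557]
tcp_rot: [1.941, 2.136, 0.372]
force: [-0.7, 0.6, -0.1]
gripper_width: 0.0641
gripper_force: 0.0
t 2.27 pos [0.4293 0.0805 0.1557] plate [0.0226 0.1606 0.0915] F [-0.7  0.6 -0.1] w 0.0641 gf 0.0 j [-0.4   0.04  0.09  2.42  0.2   0.34 -0.38]
[-0.6  2.4 -1.5] [-0.005 -0.001  0.002]
```

```bash
python3 -m crank '0.3 0 0 -77 0 0 0;0.3 0 0 -77 0 0 0;0.3 0 0 -85 0 0 0'; cat >> h.py <<'E'
def tilted(t,yaw_off=np.pi/2): # tool x,y turned about plate z; tilt t
    m=(plate_R(A[2],t)*Ro.from_euler('z',yaw_off)).as_matrix(); return Ro.from_matrix(np.c_[m[:,1],m[:,0],-m[:,2]]).as_rotvec()
E
python3 - <<'E'
from h import *
for s in(1,-1): to(P2W([.119,.199,.165]),tilted(.1,s*np.pi/2)) 
E
```

```text
t: 2.65
position: [0.4023, 0.078, 0.24]
tcp_rot: [1.938, 2.131, 0.383]
force: [-0.4, 0.5, 0.5]
gripper_width: 0.0643
gripper_force: 0.0
[38.2 92.9 15.5] [ 0.201  0.197 -1.56 ]
[38.2 92.9 15.5] [ 0.197 -0.201  1.563]
```

```bash
python3 -m crank '0.3 38 93 -10 0.201 0.197 -1.56;0.3 38 93 -10 0.201 0.197 -1.56;0.3 38 93 -10 0.201 0.197 -1.56;0.3 38 93 -10 0.201 0.197 -1.56;0.3 38 93 -10 0.201 0.197 -1.56;0.3 38 93 -10 0.201 0.197 -1.56;0.3 38 93 -10 0.201 0.197 -1.56;0.3 38 93 -10 0.201 0.197 -1.56;0.3 38 93 -10 0.201 0.197 -1.56;0.3 38 93 -10 0.201 0.197 -1.56'; python3 - <<'E'
from h import *
st(); to(P2W([.119,.199,.14]),tilted(.1));to(P2W([.119,.199,.095]),tilted(.1))
E
```

```text
t: 3.9
position: [0.4818, 0.1233, 0.2792]
tcp_rot: [-0.139, 3.042, 0.005]
force: [-0.9, 0.4, -0.5]
gripper_width: 0.0642
gripper_force: 0.0
t 3.9 pos [0.4818 0.1233 0.2792] plate [0.1178 0.1983 0.1882] F [-0.9  0.4 -0.5] w 0.0642 gf 0.0 j [-0.47  0.09  0.16  1.97  0.01  0.98  1.35]
[-13.2   0.7  46.4] [-0.001 -0.003 -0.002]
[-24.5   0.8  89.9] [-0.001 -0.003 -0.002]
```

```bash
python3 -m crank '0.3 -13 1 46 0 0 0;0.3 -25 1 90 0 0 0;0.3 -25 1 90 0 0 0;1 -25 1 90 0 0 0;1 -25 1 90 0 0 0;1 -25 1 90 0 0 0;1 -25 1 90 0 0 0;1 -25 1 90 0 0 0' 20; python3 - <<'E'
from h import *
st()
o=sensors.get_obs(); R=Ro.from_rotvec(o['tcp_rot']); c=W2P(o['position'])[:2]-[.08,.16]; print(np.hypot(*c),np.degrees(np.arctan2(c[1],c[0])))
th0=np.arctan2(c[1],c[0]); g=W2P(o['position'])
for k in range(1,13):
    th=th0-k*np.pi/6; X=[.08+.055*np.cos(th),.16+.055*np.sin(th),g[2]]; print(k,(R.inv().apply(P2W(X)-o['position'])*1000).round(0))
E
```

```text
t: 4.9
position: [0.5159, 0.128, 0.1929]
tcp_rot: [-0.139, 3.04, 0.008]
force: [-0.6, 1.9, 2.8]
gripper_width: 0.0196
gripper_force: 20.0
t 4.9 pos [0.5159 0.128  0.1929] plate [0.1205 0.1998 0.0953] F [-0.6  1.9  2.8] w 0.0196 gf 20.0 j [-0.45  0.26  0.16  1.99 -0.03  0.8   1.39]
0.056812863304473805 44.47881417148383
1 [-12. -26.  -3.]
2 [-12. -55.  -3.]
3 [  2. -79.   0.]
4 [ 26. -93.   7.]
5 [ 53. -93.  14.]
6 [ 77. -78.  20.]
7 [ 91. -54.  23.]
8 [ 91. -25.  23.]
9 [77. -1. 20.]
10 [53. 13. 14.]
11 [25. 13.  6.]
12 [ 1. -1.  0.]
```

```bash
python3 -m crank '1 -12 -26 -3 0 0 0;1 -12 -55 -3 0 0 0;1 2 -79 0 0 0 0;1 26 -93 7 0 0 0;1 53 -93 14 0 0 0;1 77 -78 20 0 0 0;1 91 -54 23 0 0 0;1 91 -25 23 0 0 0;1 77 -1 20 0 0 0;1 53 13 14 0 0 0;1 25 13 6 0 0 0;1 1 -1 0 0 0 0' 20; python3 - <<'E'
from h import *
st()
p,d=cap('side'); L=W2P(cloud('side',d).reshape(-1,3))
L=L[(L[:,1]>-.085)&(L[:,1]<.085)&(abs(L[:,2]-.01)<.02)]
print([(round(1000*x),round(1000*float(np.median(L[abs(L[:,0]-x)<.0015,2])),1)) for x in np.arange(.129,.17,.003)])
E
```

```text
t: 6.4
position: [0.5146, 0.1294, 0.1925]
tcp_rot: [-0.146, 3.041, 0.01]
force: [-4.6, 0.3, 1.4]
gripper_width: 0.0196
gripper_force: 20.0
t 6.4 pos [0.5146 0.1294 0.1925] plate [0.1193 0.2013 0.0953] F [-4.6  0.3  1.4] w 0.0196 gf 20.0 j [-0.43  0.26  0.14  1.99 -0.03  0.8   1.39]
[(129, 4.8), (132, 5.9), (135, 6.3), (138, 8.7), (141, 10.8), (144, 12.3), (147, 14.3), (150, 16.1), (153, 16.2), (156, 15.6), (159, 14.9), (162, 7.8), (165, 5.4), (168, 5.2)]
```

```bash
python3 -m crank '1 -12 -26 -3 0 0 0;1 -12 -55 -3 0 0 0;1 2 -79 0 0 0 0;1 26 -93 7 0 0 0;1 53 -93 14 0 0 0;1 77 -78 20 0 0 0;1 91 -54 23 0 0 0;1 91 -25 23 0 0 0;1 77 -1 20 0 0 0;1 53 13 14 0 0 0;1 25 13 6 0 0 0;1 0 -1 0 0 0 0' 20; python3 - <<'E'
from h import *
st()
p,d=cap('side'); L=W2P(cloud('side',d).reshape(-1,3))
L=L[(L[:,1]>-.085)&(L[:,1]<.085)&(abs(L[:,2]-.01)<.02)]
print([(round(1000*x),round(1000*float(np.median(L[abs(L[:,0]-x)<.0015,2])),1)) for x in np.arange(.117,.162,.003)])
crop(p,175,205,245,285,16,'c5.png')
E
```

```text
t: 7.95
position: [0.5145, 0.1293, 0.1925]
tcp_rot: [-0.147, 3.041, 0.011]
force: [-4.9, 0.6, 2.0]
gripper_width: 0.0196
gripper_force: 20.0
t 7.95 pos [0.5145 0.1293 0.1925] plate [0.1192 0.2012 0.0954] F [-4.9  0.6  2. ] w 0.0196 gf 20.0 j [-0.42  0.26  0.12  1.99 -0.02  0.8   1.38]
[(117, 6.9), (120, 6.8), (123, 6.5), (126, 8.3), (129, 11.3), (132, 12.3), (135, 13.0), (138, 14.8), (141, 16.0), (144, 14.5), (147, 14.4), (150, 10.7), (153, 6.9), (156, 5.7), (159, 5.8)]
```

View pics/c5.png

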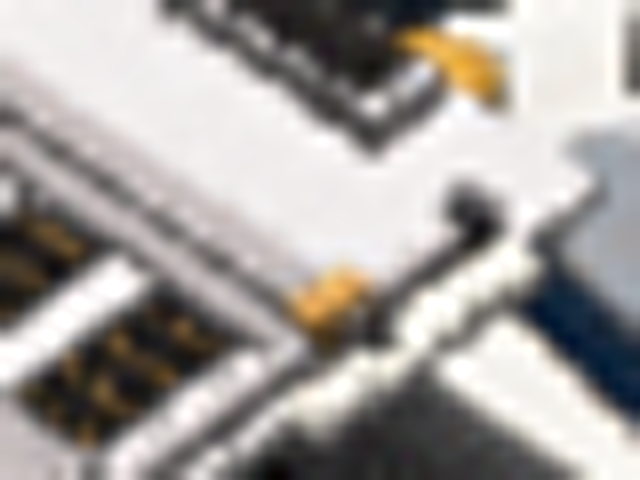

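```bash
python3 -m crank '1 -12 -26 -3 0 0 0;1 -12 -55 -3 0 0 0;1 2 -79 0 0 0 0;1 2 -79 0 0 0 0;0.3 2 -79 0 0 0 0;0.3 2 -79 0 0 0 0;0.3 2 -79 0 0 0 0;0.3 15 -79 -46 0 0 0;0.3 28 -79 -92 0 0 0;0.3 -40 120 -120 0 0 0;0.3 -40 240 -120 0 0 0;0.3 -40 240 -120 0 0 0' 20; python3 - <<'E'
from h import *
st()
for n in('side','top'):
    ims=[];Ls=[]
    for i in range(6):
        p,d=cap(n); ims.append(p.astype(float)); Ls.append(W2P(cloud(n,d).reshape(-1,3)))
    L=np.concatenate(Ls); L=L[(L[:,1]>-.08)&(L[:,1]<.08)&(abs(L[:,2]-.01)<.02)]
    for a,b in((.06,.084),(.123,.155)): print(n,[(round(1000*x,1),round(1000*float(np.mean(L[abs(L[:,0]-x)<.00075,2])),1)) for x in np.arange(a,b,.0015)])
    cv2.imwrite('/tmp/%s_m.png'%n,np.mean(ims,0)[:,:,::-1])
a=cv2.imread('/tmp/side_m.png')[165:215,235:295]; b=cv2.imread('/tmp/top_m.png')[155:215,225:295]
f=lambda a,w,h:cv2.resize(a,(w,h),interpolation=cv2.INTER_CUBIC)
cv2.imwrite('pics/c6.png',np.hstack([f(a,400,333*400//400),np.zeros((333,5,3),np.uint8),f(b,388,333)]))
E
```

```text
t: 9.5
position: [0.5098, 0.2286, 0.3033]
tcp_rot: [-0.137, 3.04, 0.006]
force: [1.1, 0.3, 0.2]
gripper_width: 0.0641
gripper_force: 0.0
t 9.5 pos [0.5098 0.2286 0.3033] plate [0.1615 0.3005 0.1979] F [1.1 0.3 0.2] w 0.0641 gf 0.0 j [-0.52  0.19  0.03  1.8   0.04  1.06  1.15]
side [(np.float64(60.0), 12.4), (np.float64(61.5), 14.7), (np.float64(63.0), 14.6), (np.float64(64.5), 14.6), (np.float64(66.0), 14.3), (np.float64(67.5), 14.3), (np.float64(69.0), 12.6), (np.float64(70.5), 12.5), (np.float64(72.0), 11.4), (np.float64(73.5), 10.5), (np.float64(75.0), 11.1), (np.float64(76.5), 11.4), (np.float64(78.0), 9.2), (np.float64(79.5), 9.0), (np.float64(81.0), 6.6), (np.float64(82.5), 6.5), (np.float64(84.0), 6.3)]
side [(np.float64(123.0), 8.0), (np.float64(124.5), 8.7), (np.float64(126.0), 9.3), (np.float64(127.5), 10.4), (np.float64(129.0), 10.5), (np.float64(130.5), 12.0), (np.float64(132.0), 13.0), (np.float64(133.5), 13.0), (np.float64(135.0), 14.8), (np.float64(136.5), 15.6), (np.float64(138.0), 15.2), (np.float64(139.5), 15.8), (np.float64(141.0), 15.4), (np.float64(142.5), 15.7),
[... 652 characters left out ...]
p [(np.float64(123.0), 4.0), (np.float64(124.5), 5.5), (np.float64(126.0), 6.8), (np.float64(127.5), 8.1), (np.float64(129.0), 8.4), (np.float64(130.5), 8.1), (np.float64(132.0), 8.3), (np.float64(133.5), 9.8), (np.float64(135.0), 12.1), (np.float64(136.5), 13.0), (np.float64(138.0), 13.2), (np.float64(139.5), 13.1), (np.float64(141.0), 12.7), (np.float64(142.5), 13.3), (np.float64(144.0), 12.8), (np.float64(145.5), 9.7), (np.float64(147.0), 7.5), (np.float64(148.5), 3.8), (np.float64(150.0), 2.8), (np.float64(151.5), 2.9), (np.float64(153.0), 2.5), (np.float64(154.5), 3.3)][ WARN:0@28.495] global loadsave.cpp:1063 imwrite_ Unsupported depth image for selected encoder is fallbacked to CV_8U.
```

View pics/c6.png

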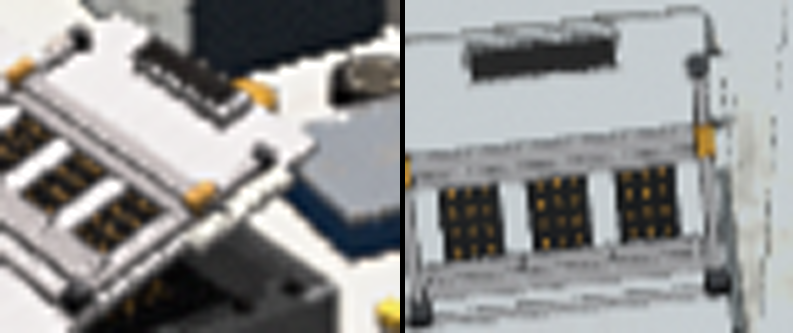

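```bash
python3 - <<'E'
from h import *
o=[]
for n,(r,c) in(('side',(178,252)),('top',(165,268))):
    a=cv2.imread('/tmp/%s_m.png'%n)[r:r+32,c:c+26]
    a=cv2.resize(a,(390,480),interpolation=cv2.INTER_LANCZOS4).astype(float)
    a=np.clip((a/255)**2.2*1.1,0,1)*255
    for x in(.115,.125,.135,.145,.155,.165):
        for y,col in((-.085,(255,0,0)),(-.1,(0,0,255))):
            u,v=proj(n,P2W([x,y,.005])); cv2.circle(a,(int((u-c+.5)*15),int((v-r+.5)*15)),3,col,-1)
    o.append(a)
cv2.imwrite('pics/c7.png',np.hstack(o).astype(np.uint8))
E
```

```text
(no output)
```

View pics/c7.png

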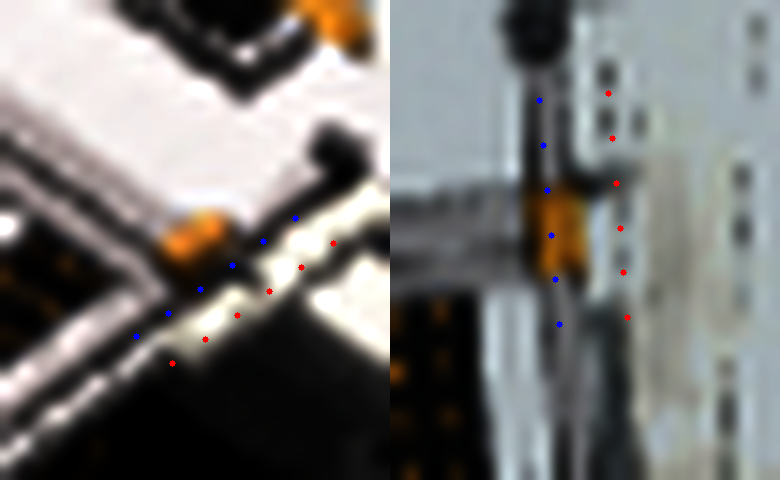

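The zoom shows a single dark mark at (600,183), with the pointer and the long line merged, which agrees with the depth gap of about 65 mm. The rail is set. Now the boards.

```bash
python3 - <<'E'
from h import *
for n in('top','side'):
    ims=[];Ds=[]
    for i in range(5): p,d=cap(n); Ds.append(d); ims.append(p.astype(float))
    W=cloud(n,np.median(Ds,0)); p=np.mean(ims,0)
    for (x,y) in((.557,-.292),(.553,-.363),(.464,-.374)):
        near=np.hypot(W[...,0]-x,W[...,1]-y)<.045
        hsv=cv2.cvtColor(p.astype(np.uint8),cv2.COLOR_RGB2HSV)
        g=near&(W[...,2]<.014)&(hsv[...,1]>60)&(hsv[...,0]>40)&(hsv[...,0]<90)
        s=near&(W[...,2]>.014)
        for nm,m in(('green',g),('tall',s),('all',g|s)):
            q=W[m]; 
            if len(q)<5: print(nm,len(q));continue
            r=cv2.minAreaRect((q[:,:2]*1000).astype(np.float32)); print(n,nm,len(q),q.mean(0).round(4),np.round(r[0],1),np.round(r[1],1),round(r[2],1))
E
```

```text
top green 83 [ 0.5613 -0.2878  0.0049] [ 559.1 -290.1] [41.9 57.6] 76.4
top tall 78 [ 0.5582 -0.2893  0.0295] [ 551.4 -287.7] [31.4 40.5] 76.5
top all 161 [ 0.5598 -0.2885  0.0168] [ 559.1 -290.1] [41.9 57.6] 76.4
top green 87 [ 0.5564 -0.3568  0.0056] [ 553.9 -362.3] [39.4 59.5] 88.7
top tall 70 [ 0.5529 -0.3615  0.0277] [ 546.9 -361.8] [30.1 40.1] 88.6
top all 157 [ 0.5549 -0.3589  0.0155] [ 553.9 -362.3] [39.4 59.5] 88.7
top green 90 [ 0.4674 -0.3649  0.0044] [ 464.9 -369.8] [57.3 41.7] 9.6
top tall 49 [ 0.4645 -0.3704  0.0324] [ 463.  -370.3] [53.5 32. ] 10.1
top all 139 [ 0.4663 -0.3668  0.0142] [ 464.8 -369.8] [57.5 41.7] 9.6
side green 30 [ 0.5517 -0.3016  0.0063] [ 553.4 -299.1] [37.5 46.5] 54.7
side tall 98 [ 0.5531 -0.295   0.028 ] [ 557.  -292.7] [33.1 54.8] 69.1
side all 128 [ 0.5527 -0.2966  0.023 ] [ 555.5 -294.1] [37.3 56.6] 74.6
side green 31 [ 0.5518 -0.3796  0.0065] [ 551.6 -371.7] [26.8 53.9] 89.5
side tall 116 [ 0.5479 -0.3679  0.0283] [ 550.  -364.7] [54.3 34.7] 2.2
side all 147 [ 0.5487 -0.3703  0.0237] [ 550.7 -366.1] [54.9 38.1] 1.0
side green 36 [ 0.4633 -0.3849 -0.0231] [ 456.5 -376. ] [51.8 51.3] 30.4
side tall 128 [ 0.4588 -0.3767  0.028 ] [ 461.4 -373.2] [54.9 32.2] 12.1
side all 164 [ 0.4597 -0.3785  0.0168] [ 460.1 -368.3] [55.4 49.6] 12.0
```

```bash
python3 - <<'E'
from h import *
to([.5575,-.2915,.16],down(np.radians(-13.6)))
E
```

```text
[  13.1 -520.5  142.2] [0.092 0.067 1.898]
```

```bash
python3 -m crank '0.4 13 -520 0 0.092 0.067 1.898;0.4 13 -520 0 0.092 0.067 1.898;0.4 13 -520 0 0.092 0.067 1.898;0.4 13 -520 0 0.092 0.067 1.898;0.4 13 -520 0 0.092 0.067 1.898;0.4 13 -520 0 0.092 0.067 1.898;0.4 13 -520 0 0.092 0.067 1.898;0.4 13 -520 0 0.092 0.067 1.898;0.4 13 -520 142 0.092 0.067 1.898;0.4 13 -520 142 0.092 0.067 1.898;0.4 13 -520 142 0.092 0.067 1.898;0.4 13 -520 142 0.092 0.067 1.898' 30; python3 - <<'E'
from h import *
st(); to([.5575,-.2915,.032],down(np.radians(-13.6)))
E
```

```text
t: 12.1
position: [0.5572, -0.2907, 0.1596]
tcp_rot: [-2.465, -1.945, 0.003]
force: [1.1, -0.5, 0.4]
gripper_width: 0.0549
gripper_force: 0.0
t 12.1 pos [ 0.5572 -0.2907  0.1596] plate [ 0.1111 -0.2209  0.0634] F [ 1.1 -0.5  0.4] w 0.0549 gf 0.0 j [ 0.05  0.57  0.54  1.7  -0.34  0.97  0.48]
[ -0.7   0.8 127.6] [-0.002  0.     0.003]
```

```bash
python3 -m crank '0.4 0 1 62 0 0 0;0.4 0 1 115 0 0 0;0.4 0 1 128 0 0 0;0.4 0 1 128 0 0 0;0.9 0 1 128 0 0 0;0.9 0 1 128 0 0 0;0.9 0 1 128 0 0 0;0.9 0 1 128 0 0 0;0.9 0 1 100 0 0 0;0.9 0 1 0 0 0 0;0.9 0 1 -60 0 0 0;0.9 0 1 -60 0 0 0' 30; python3 - <<'E'
from h import *
st(); 
to(P2W([.102,.052,.1]),TR); 
for n in('side','top'):
    p,d=cap(n); W=cloud(n,d); o=sensors.get_obs(); R=Ro.from_rotvec(o['tcp_rot'])
    T=R.inv().apply(W.reshape(-1,3)-o['position']).reshape(W.shape)
    hsv=cv2.cvtColor(p,cv2.COLOR_RGB2HSV)
    m=(np.abs(T)<.06).all(-1)&(hsv[...,1]>60)&(hsv[...,0]>40)&(hsv[...,0]<90)
    q=T[m]*1000; print(n,len(q),q.mean(0).round(1) if len(q) else 0,cv2.minAreaRect(q[:,:2].astype(np.float32)) if len(q)>4 else 0)
    print(np.percentile(q,[2,98],axis=0).round(1) if len(q) else 0)
E
```

```text
t: 13.6
position: [0.5595, -0.2921, 0.2239]
tcp_rot: [2.467, 1.94, 0.003]
force: [0.7, -0.5, -0.2]
gripper_width: 0.0239
gripper_force: 30.0
t 13.6 pos [ 0.5595 -0.2921  0.2239] plate [ 0.1352 -0.2226  0.123 ] F [ 0.7 -0.5 -0.2] w 0.0239 gf 30.0 j [ 0.02  0.5   0.58  1.65 -0.3   1.08  0.45]
[ 252.1 -111.4   32.3] [-0.343  0.059 -0.328]
side 24 [-13.7  -2.3  12.1] ((-15.965985298156738, -8.614078521728516), (68.66825103759766, 30.69790267944336), 85.44080352783203)
[[-31.5 -41.  -59.4]
 [  0.5  24.1  34.6]]
top 0 0 0
0
```

```bash
python3 - <<'E'
from h import *
c=eyes.calibration('top'); f=192/np.tan(np.radians(c['vertical_fov'])/2)
for u,v in((236.9,195),(252.4,193.4),(268.9,191.9)):
    C=-np.array(c['R']).T@np.array(c['t']); r=np.array(c['R']).T@np.array([(u-.5-c['cx'])/f,(v-.5-c['cy'])/f,1])
    Cp=W2P(C); rp=PR.inv().apply(r); k=(.006-Cp[2])/rp[2]; print((Cp+k*rp).round(4))
E
python3 -m crank '0.9 252 -111 0 -0.343 0.059 -0.328;0.9 252 -111 0 -0.343 0.059 -0.328;0.9 252 -111 0 -0.343 0.059 -0.328;0.9 252 -111 0 -0.343 0.059 -0.328;0.9 252 -111 0 -0.343 0.059 -0.328;0.9 252 -111 0 -0.343 0.059 -0.328;0.9 252 -111 0 -0.343 0.059 -0.328' 30; python3 - <<'E'
from h import *
st();to(P2W([.102,.052,.1]),TR);to(P2W([.102,.052,.04]),TR)
E
```

```text
[0.1019 0.0551 0.006 ]
[0.1019 0.0043 0.006 ]
[ 0.1012 -0.0497  0.006 ]
t: 14.58
position: [0.5097, -0.021, 0.2197]
tcp_rot: [1.944, 2.134, 0.373]
force: [-0.2, -0.0, -0.0]
gripper_width: 0.0234
gripper_force: 30.0
t 14.57 pos [ 0.5097 -0.021   0.2197] plate [0.1109 0.052  0.1274] F [-0.2 -0.  -0. ] w 0.0234 gf 30.0 j [-0.37  0.06  0.4   2.22 -0.12  0.53  0.21]
[-0.  -8.8 27.4] [-0.005 -0.001 -0.001]
[-0.1 -8.5 87.4] [-0.005 -0.001 -0.001]
```

```bash
python3 - <<'E'
from h import *
# refined pad centroids from mean images: dark pixels
for n in('top','side'):
    a=cv2.imread('/tmp/%s_m.png'%n).max(2)
    c=eyes.calibration(n); f=192/np.tan(np.radians(c['vertical_fov'])/2); Rm=np.array(c['R'])
    v,u=np.mgrid[0:384,0:512]; r=np.stack([(u-c['cx'])/f,(v-c['cy'])/f,np.ones_like(u)],-1)@Rm
    C=W2P(-Rm.T@np.array(c['t'])); rp=PR.inv().apply(r.reshape(-1,3)); k=(.006-C[2])/rp[:,2]; L=(C+k[:,None]*rp)
    m=(a.ravel()<120)&(L[:,0]>.084)&(L[:,0]<.12)&(abs(L[:,1])<.08)
    k,l,s,_=cv2.connectedComponentsWithStats(m.reshape(384,512).astype(np.uint8))
    for i in range(1,k):
        if s[i,4]>20: q=L[l.ravel()==i]; print(n,s[i,4],q.mean(0).round(4),q.min(0).round(4),q.max(0).round(4))
E
```

```text
top 117 [0.1023 0.0029 0.006 ] [ 0.0843 -0.0151  0.006 ] [0.12   0.0209 0.006 ]
top 117 [ 0.1019 -0.0493  0.006 ] [ 0.0841 -0.0674  0.006 ] [ 0.1198 -0.031   0.006 ]
top 119 [0.102  0.0547 0.006 ] [0.0842 0.0368 0.006 ] [0.1197 0.0727 0.006 ]
side 51 [0.1018 0.0537 0.006 ] [0.0845 0.0377 0.006 ] [0.1197 0.0701 0.006 ]
side 55 [0.1024 0.0011 0.006 ] [ 0.0845 -0.0147  0.006 ] [0.1198 0.0173 0.006 ]
side 59 [ 0.1022 -0.0508  0.006 ] [ 0.0845 -0.0667  0.006 ] [ 0.1199 -0.0343  0.006 ]
```

```bash
python3 -m crank '0.9 2 0 0 0 0 0;0.9 2 0 0 0 0 0' 30; python3 - <<'E'
from h import *
st();to(P2W([.102,.054,.06]),TR);to(P2W([.102,.054,.04]),TR)
E
```

```text
t: 14.82
position: [0.5099, -0.0192, 0.22]
tcp_rot: [1.945, 2.132, 0.374]
force: [0.3, 0.0, 0.2]
gripper_width: 0.0236
gripper_force: 30.0
t 14.82 pos [ 0.5099 -0.0192  0.22  ] plate [0.1113 0.0538 0.1276] F [0.3 0.  0.2] w 0.0236 gf 30.0 j [-0.37  0.06  0.4   2.22 -0.12  0.53  0.2 ]
[ 0.1 -9.1 67.6] [-0.004 -0.001 -0.002]
[ 0.1 -9.  87.6] [-0.004 -0.001 -0.002]
```

```bash
python3 -m crank '0.9 0 -9 30 0 0 0;0.9 0 -9 60 0 0 0;0.9 0 -9 72 0 0 0;0.9 0 -9 80 0 0 0;0.9 0 -9 80 0 0 0;0.9 0 -9 80 0 0 0' 30; python3 - <<'E'
from h import *
st();to(P2W([.102,.054,.04]),TR)
E
```

```text
t: 15.58
position: [0.5288, -0.0164, 0.1427]
tcp_rot: [1.943, 2.133, 0.376]
force: [-0.9, 0.9, -0.0]
gripper_width: 0.0238
gripper_force: 30.0
t 15.57 pos [ 0.5288 -0.0164  0.1427] plate [0.1028 0.0548 0.0484] F [-0.9  0.9 -0. ] w 0.0238 gf 30.0 j [-0.29  0.24  0.33  2.24 -0.35  0.34  0.41]
[-0.8 -0.7  8.4] [-0.003 -0.002 -0.   ]
```

```bash
python3 -m crank '0.9 -1 -1 4 0 0 0;0.9 -1 -1 7 0 0 0;0.9 -1 -1 8 0 0 0;0.9 -1 -1 8 0 0 0' 30; python3 - <<'E'
from h import *
st()
p,d=cap('side'); crop(p,160,215,215,285,10,'c8.png')
E
```

```text
t: 16.08
position: [0.5302, -0.0171, 0.1346]
tcp_rot: [1.943, 2.134, 0.376]
force: [-5.3, 0.0, 8.3]
gripper_width: 0.0234
gripper_force: 30.0
t 16.07 pos [ 0.5302 -0.0171  0.1346] plate [0.1012 0.054  0.0403] F [-5.3  0.   8.3] w 0.0234 gf 30.0 j [-0.27  0.26  0.31  2.24 -0.37  0.33  0.44]
```

View pics/c8.png

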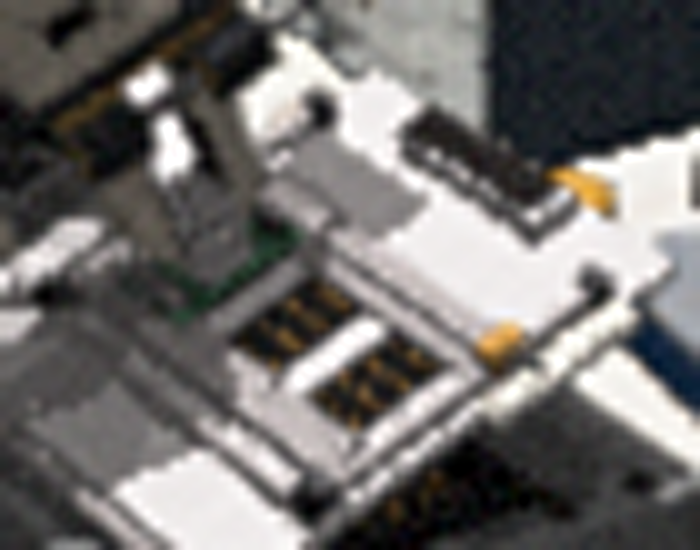

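```bash
python3 -m crank '0.9 0 0 -1 0 0 0;0.9 0 0 -1 0 0 0;0.5 0 0 -1 0 0 0;0.5 0 0 -1 0 0 0;0.5 0 0 -1 0 0 0;0.5 0 0 -40 0 0 0;0.5 0 0 -90 0 0 0;0.5 -100 0 -90 0 0 0;0.4 -200 0 -90 0 0 0;0.4 -250 0 -90 0 0 0;0.4 -250 0 -90 0 0 0;0.4 -250 0 -90 0 0 0' 30; cat >> h.py <<'E'
def brd(yc,n):
    "depth profile of board near plate y=yc: median z per x bin of the pcb, per y bin"
    p,d=cap(n); L=W2P(cloud(n,d).reshape(-1,3)); hsv=cv2.cvtColor(p,cv2.COLOR_RGB2HSV).reshape(-1,3)
    g=(hsv[:,1]>60)&(hsv[:,0]>40)&(hsv[:,0]<90)&(abs(L[:,1]-yc)<.032)&(L[:,0]>.06)&(L[:,0]<.15)&(abs(L[:,2]-.015)<.02)
    q=L[g]*1000
    if len(q)<5: print(n,'few',len(q)); return
    r=cv2.minAreaRect(q[:,:2].astype(np.float32))
    t=L[(abs(L[:,1]-yc)<.03)&(L[:,2]>.028)&(L[:,2]<.06)&(L[:,0]>.07)&(L[:,0]<.14)]*1000
    print(n,len(q),'rect',np.round(r[0],1),np.round(r[1],1),round(r[2],1),'minmax',np.percentile(q,[2,98],axis=0).round(1).tolist(),'z low/high',[np.median(q[s,2]).round(1) for s in(q[:,0]<95,q[:,0]>110)],'sink',t.mean(0).round(1),t.max(0).round(1))
E
python3 - <<'E'
from h import *
st(); brd(.054,'top');brd(.054,'side')
to([.5525,-.364,.16],down(np.radians(-1.3)))
E
```

```text
t: 17.62
position: [0.5222, -0.2764, 0.2187]
tcp_rot: [1.95, 2.122, 0.368]
force: [-0.5, 0.3, -0.4]
gripper_width: 0.055
gripper_force: 0.0
t 17.62 pos [ 0.5222 -0.2764  0.2187] plate [ 0.0999 -0.2034  0.1303] F [-0.5  0.3 -0.4] w 0.055 gf 0.0 j [ 0.04  0.28  0.61  2.   -0.59  0.72  1.11]
top 87 rect [101.3  54.9] [41.1 59.5] 88.8 minmax [[76.7, 34.5, 5.6], [130.9, 75.2, 21.8]] z low/high [np.float64(9.9), np.float64(11.6)] sink [104.   54.7  39.5] [115.8  70.5  47.7]
side 6 rect [77.5 37.6] [12.9 11.6] 79.2 minmax [[71.4, 30.6, 11.6], [84.2, 42.4, 16.9]] z low/high [np.float64(14.4), np.float64(nan)] sink [100.4  68.4  44.2] [109.4  71.   47.2]
[-96.8   0.4  61.3] [ 0.344 -0.022  0.113]
  return _methods._mean(a, axis=axis, dtype=dtype,
  ret = ret.dtype.type(ret / rcount)
```

```bash
python3 -m crank '0.4 -97 0 0 0.344 -0.022 0.113;0.4 -97 0 30 0.344 -0.022 0.113;0.4 -97 0 61 0.344 -0.022 0.113;0.4 -97 0 61 0.344 -0.022 0.113;0.4 -97 0 61 0.344 -0.022 0.113' 30; python3 - <<'E'
from h import *
st(); to([.5525,-.364,.032],down(np.radians(-1.3)))
E
```

```text
t: 18.35
position: [0.5528, -0.3626, 0.162]
tcp_rot: [2.242, 2.198, 0.003]
force: [0.5, -0.2, 0.4]
gripper_width: 0.0552
gripper_force: 0.0
t 18.35 pos [ 0.5528 -0.3626  0.162 ] plate [ 0.1016 -0.2921  0.0694] F [ 0.5 -0.2  0.4] w 0.0552 gf 0.0 j [ 0.08  0.65  0.67  1.62 -0.45  1.03  0.87]
[ -1.3  -0.7 130. ] [0.003 0.    0.003]
```

```bash
python3 -m crank '0.4 -1 -1 62 0 0 0;0.4 -1 -1 115 0 0 0;0.4 -1 -1 130 0 0 0;0.4 -1 -1 130 0 0 0;0.9 -1 -1 130 0 0 0;0.9 -1 -1 130 0 0 0;0.9 -1 -1 130 0 0 0;0.9 -1 -1 130 0 0 0;0.9 -1 -1 100 0 0 0;0.9 -1 -1 0 0 0 0;0.9 -1 -1 -60 0 0 0;0.9 -1 -1 -60 0 0 0' 30; python3 - <<'E'
from h import *
st(); to(P2W([.102,.002,.13]),TR)
E
```

```text
t: 19.85
position: [0.5526, -0.3656, 0.2246]
tcp_rot: [2.241, 2.194, 0.003]
force: [-0.5, 0.0, -0.4]
gripper_width: 0.024
gripper_force: 29.8
t 19.85 pos [ 0.5526 -0.3656  0.2246] plate [ 0.1225 -0.2951  0.1283] F [-0.5  0.  -0.4] w 0.024 gf 29.8 j [ 0.06  0.59  0.71  1.57 -0.41  1.13  0.84]
[292.9 -53.6   4.4] [-0.344  0.023 -0.113]
```

```bash
python3 -m crank '0.9 293 -54 4 -0.344 0.023 -0.113;0.9 293 -54 4 -0.344 0.023 -0.113;0.9 293 -54 4 -0.344 0.023 -0.113;0.9 293 -54 4 -0.344 0.023 -0.113;0.9 293 -54 4 -0.344 0.023 -0.113;0.9 293 -54 4 -0.344 0.023 -0.113;0.9 293 -54 4 -0.344 0.023 -0.113;0.9 293 -54 4 -0.344 0.023 -0.113' 30; python3 - <<'E'
from h import *
st();to(P2W([.102,.002,.05]),TR)
E
```

```text
t: 20.85
position: [0.5042, -0.0723, 0.2167]
tcp_rot: [1.946, 2.131, 0.375]
force: [-0.9, 1.2, -0.5]
gripper_width: 0.0237
gripper_force: 29.8
t 20.85 pos [ 0.5042 -0.0723  0.2167] plate [0.1002 0.0015 0.1281] F [-0.9  1.2 -0.5] w 0.0237 gf 29.8 j [-0.43  0.07  0.6   2.22 -0.25  0.54  0.45]
[ 0.4  2.1 78.1] [-0.003 -0.001 -0.003]
```

```bash
python3 -m crank '0.9 0 1 30 0 0 0;0.9 0 1 60 0 0 0;0.9 0 1 72 0 0 0;0.9 0 1 78 0 0 0;0.9 0 1 78 0 0 0;0.9 0 1 78 0 0 0' 30; python3 - <<'E'
from h import *
st();to(P2W([.102,.002,.04]),TR)
E
```

```text
t: 21.6
position: [0.5315, -0.0683, 0.1441]
tcp_rot: [1.944, 2.133, 0.376]
force: [0.7, -0.1, 0.3]
gripper_width: 0.0237
gripper_force: 29.8
t 21.6 pos [ 0.5315 -0.0683  0.1441] plate [0.1012 0.0029 0.0504] F [ 0.7 -0.1  0.3] w 0.0237 gf 29.8 j [-0.31  0.27  0.49  2.23 -0.57  0.4   0.74]
[-1.   0.8 10.4] [-0.003 -0.002 -0.001]
```

```bash
python3 -m crank '0.9 -1 0 5 0 0 0;0.9 -1 0 8 0 0 0;0.9 -1 0 10 0 0 0;0.9 -1 0 10 0 0 0' 30; python3 - <<'E'
from h import *
st()
E
```

```text
t: 22.1
position: [0.5346, -0.0683, 0.1339]
tcp_rot: [1.944, 2.135, 0.376]
force: [0.1, 0.5, -0.1]
gripper_width: 0.0238
gripper_force: 29.8
t 22.1 pos [ 0.5346 -0.0683  0.1339] plate [0.1006 0.0026 0.0398] F [ 0.1  0.5 -0.1] w 0.0238 gf 29.8 j [-0.28  0.29  0.47  2.22 -0.6   0.38  0.77]
```

```bash
python3 -m crank '0.9 0 1 1 0 0 0;0.9 0 1 1 0 0 0' 30; python3 -m crank '0.9 0 0 1 0 0 0;0.9 0 0 1 0 0 0' 30
```

```text
t: 22.35
position: [0.5359, -0.0683, 0.1336]
tcp_rot: [1.944, 2.134, 0.376]
force: [-2.7, 0.9, 2.5]
gripper_width: 0.0238
gripper_force: 29.8
t: 22.6
position: [0.536, -0.0682, 0.1331]
tcp_rot: [1.944, 2.134, 0.377]
force: [-7.9, 0.1, 11.3]
gripper_width: 0.0241
gripper_force: 29.8
```

```bash
python3 -m crank '0.9 0 0 -1 0 0 0;0.9 0 0 -1 0 0 0;0.5 0 0 -1 0 0 0;0.5 0 0 -1 0 0 0;0.5 0 0 -1 0 0 0;0.5 0 0 -40 0 0 0;0.5 0 0 -90 0 0 0;0.5 -100 0 -90 0 0 0;0.4 -200 0 -90 0 0 0;0.4 -250 0 -90 0 0 0;0.4 -250 0 -90 0 0 0;0.4 -250 0 -90 0 0 0' 30
python3 - <<'E'
from h import *
st(); brd(.002,'top');brd(.002,'side')
to([.463,-.371,.16],down(np.radians(9.6)))
E
```

```text
t: 24.1
position: [0.5276, -0.3278, 0.2166]
tcp_rot: [1.951, 2.124, 0.368]
force: [-0.1, -0.1, 0.1]
gripper_width: 0.055
gripper_force: 0.0
t 24.1 pos [ 0.5276 -0.3278  0.2166] plate [ 0.0997 -0.2551  0.1282] F [-0.1 -0.1  0.1] w 0.055 gf 0.0 j [ 0.05  0.38  0.72  1.93 -0.71  0.8   1.26]
top 87 rect [104.1   4.8] [58.4 42.1] 2.2 minmax [[76.9, -16.4, 5.7], [131.9, 24.9, 18.9]] z low/high [np.float64(10.4), np.float64(11.2)] sink [104.8   4.1  39.7] [117.3  20.1  50.1]
side 12 rect [83.   6.3] [54.3 19.5] 88.5 minmax [[73.7, -19.9, 8.4], [91.8, 33.6, 18.5]] z low/high [np.float64(15.6), np.float64(nan)] sink [99.8 10.8 42.1] [112.6  21.5  47.7]
[-44.1 -84.6  28.8] [ 0.345  0.01  -0.075]
  return _methods._mean(a, axis=axis, dtype=dtype,
  ret = ret.dtype.type(ret / rcount)
```

```bash
python3 -m crank '0.4 -44 -85 0 0.345 0.01 -0.075;0.4 -44 -85 29 0.345 0.01 -0.075;0.4 -44 -85 29 0.345 0.01 -0.075;0.4 -44 -85 29 0.345 0.01 -0.075;0.4 -44 -85 29 0.345 0.01 -0.075' 30; python3 - <<'E'
from h import *
st(); to([.463,-.371,.032],down(np.radians(9.6)))
E
```

```text
t: 24.82
position: [0.4645, -0.3699, 0.1625]
tcp_rot: [2.023, 2.397, 0.006]
force: [-0.8, 0.4, 0.4]
gripper_width: 0.0549
gripper_force: 0.0
t 24.82 pos [ 0.4645 -0.3699  0.1625] plate [ 0.0184 -0.2912  0.1003] F [-0.8  0.4  0.4] w 0.0549 gf 0.0 j [ 0.05  0.57  0.78  1.8  -0.48  0.97  1.2 ]
[ -0.6  -2.4 130.5] [0.006 0.001 0.001]
```

```bash
python3 -m crank '0.4 -1 -2 62 0 0 0;0.4 -1 -2 115 0 0 0;0.4 -1 -2 130 0 0 0;0.4 -1 -2 130 0 0 0;0.9 -1 -2 130 0 0 0;0.9 -1 -2 130 0 0 0;0.9 -1 -2 130 0 0 0;0.9 -1 -2 130 0 0 0;0.9 -1 -2 100 0 0 0;0.9 -1 -2 0 0 0 0;0.9 -1 -2 -60 0 0 0;0.9 -1 -2 -60 0 0 0' 30; python3 - <<'E'
from h import *
st(); to(P2W([.102,-.050,.13]),TR)
E
```

```text
t: 26.32
position: [0.4623, -0.3727, 0.2237]
tcp_rot: [2.023, 2.397, 0.002]
force: [0.3, 0.0, -0.2]
gripper_width: 0.0237
gripper_force: 30.0
t 26.32 pos [ 0.4623 -0.3727  0.2237] plate [ 0.0372 -0.2938  0.1585] F [ 0.3  0.  -0.2] w 0.0237 gf 30.0 j [ 0.01  0.5   0.84  1.75 -0.42  1.08  1.16]
[237.8  88.9   4.2] [-0.346 -0.01   0.075]
```

```bash
python3 -m crank '0.9 238 89 4 -0.346 -0.01 0.075;0.9 238 89 4 -0.346 -0.01 0.075;0.9 238 89 4 -0.346 -0.01 0.075;0.9 238 89 4 -0.346 -0.01 0.075;0.9 238 89 4 -0.346 -0.01 0.075;0.9 238 89 4 -0.346 -0.01 0.075;0.9 238 89 4 -0.346 -0.01 0.075' 30; python3 - <<'E'
from h import *
st();to(P2W([.102,-.050,.05]),TR)
E
```

```text
t: 27.2
position: [0.5092, -0.1241, 0.2164]
tcp_rot: [1.946, 2.131, 0.376]
force: [0.2, -0.3, 0.0]
gripper_width: 0.024
gripper_force: 30.0
t 27.2 pos [ 0.5092 -0.1241  0.2164] plate [ 0.1002 -0.0506  0.1277] F [ 0.2 -0.3  0. ] w 0.024 gf 30.0 j [-0.45  0.12  0.78  2.19 -0.41  0.58  0.71]
[ 0.5  2.  77.7] [-0.003 -0.001 -0.003]
```

```bash
python3 -m crank '0.9 -1 1 30 0 0 0;0.9 -1 1 60 0 0 0;0.9 -1 1 72 0 0 0;0.9 -1 1 80 0 0 0;0.9 -1 2 86 0 0 0;0.9 -1 2 87 0 0 0;0.9 -1 2 87 0 0 0' 30; python3 - <<'E'
from h import *
st();to(P2W([.1015,-.050,.04]),TR)
E
```

```text
t: 28.08
position: [0.5411, -0.1201, 0.1356]
tcp_rot: [1.943, 2.133, 0.378]
force: [0.1, -0.1, -1.4]
gripper_width: 0.0241
gripper_force: 30.0
t 28.07 pos [ 0.5411 -0.1201  0.1356] plate [ 0.1027 -0.0496  0.0409] F [ 0.1 -0.1 -1.4] w 0.0241 gf 30.0 j [-0.28  0.34  0.61  2.19 -0.77  0.46  1.03]
[-0.4 -1.2  0.9] [-0.002 -0.003 -0.   ]
```

```bash
python3 -m crank '0.9 0 -1 1 0 0 0;0.9 0 -1 1 0 0 0' 30; python3 -m crank '0.9 0 0 1 0 0 0;0.9 0 0 1 0 0 0' 30;python3 -m crank '0.9 0 0 1 0 0 0;0.9 0 0 1 0 0 0' 30
```

```text
t: 28.32
position: [0.5403, -0.1198, 0.1341]
tcp_rot: [1.943, 2.134, 0.377]
force: [0.0, -0.2, -0.8]
gripper_width: 0.0238
gripper_force: 30.0
t: 28.58
position: [0.5408, -0.1199, 0.1331]
tcp_rot: [1.943, 2.134, 0.377]
force: [-0.1, 0.8, 0.6]
gripper_width: 0.0234
gripper_force: 30.0
t: 28.82
position: [0.5409, -0.1199, 0.1327]
tcp_rot: [1.943, 2.134, 0.379]
force: [-8.1, 1.1, 11.7]
gripper_width: 0.0241
gripper_force: 30.0
```

```bash
python3 -m crank '0.9 0 0 -1 0 0 0;0.9 0 0 -1 0 0 0;0.5 0 0 -1 0 0 0;0.5 0 0 -1 0 0 0;0.5 0 0 -1 0 0 0;0.5 0 0 -40 0 0 0;0.5 0 0 -90 0 0 0;0.5 -80 0 -110 0 0 0;0.7 -160 0 -110 0 0 0;1 -160 0 -110 0 0 0;1 -160 0 -110 0 0 0' 30
python3 - <<'E' 2>/dev/null
from h import *
st(); brd(-.05,'top')
p,d=cap('side','x.png'); crop(p,165,215,215,290,8,'c9.png')
H=P2W([.198,.002,.019]); print('bar',H)
to(H+[0,0,.06],tilted(0,-np.pi/2))
E
```

```text
t: 30.2
position: [0.5181, -0.2872, 0.2355]
tcp_rot: [1.947, 2.127, 0.373]
force: [-0.8, 0.5, 0.4]
gripper_width: 0.0205
gripper_force: 0.0
t 30.2 pos [ 0.5181 -0.2872  0.2355] plate [ 0.1009 -0.2138  0.1479] F [-0.8  0.5  0.4] w 0.0205 gf 0.0 j [-0.12  0.3   0.84  1.98 -0.67  0.8   1.2 ]
top 91 rect [101.4 -48.1] [60.4 41.2] 1.4 minmax [[75.0, -68.6, 5.2], [131.4, -27.6, 19.0]] z low/high [np.float64(8.0), np.float64(11.5)] sink [104.5 -48.4  39. ] [116.1 -32.3  48.9]
bar [ 0.63285532 -0.05972763  0.14774185]
[211.4 117.6  71.6] [ 0.269 -0.274  1.553]
```

View pics/c9.png

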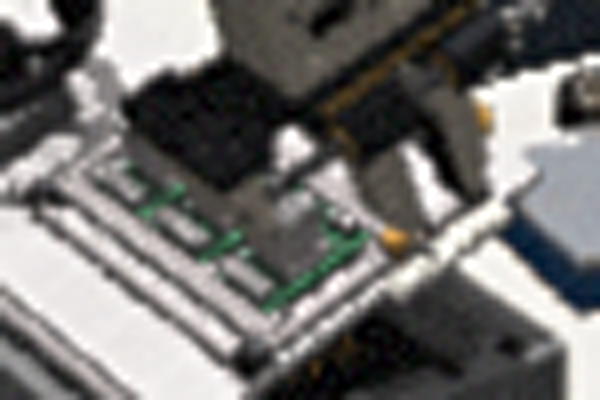

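```bash
python3 -m crank '1 211 118 0 0.269 -0.274 1.553;1 211 118 0 0.269 -0.274 1.553;1 211 118 0 0.269 -0.274 1.553;1 211 118 0 0.269 -0.274 1.553;1 211 118 0 0.269 -0.274 1.553;1 211 118 0 0.269 -0.274 1.553;1 211 118 40 0.269 -0.274 1.553;1 211 118 72 0.269 -0.274 1.553;1 211 118 72 0.269 -0.274 1.553;1 211 118 72 0.269 -0.274 1.553;1 211 118 72 0.269 -0.274 1.553' 30
python3 - <<'E' 2>/dev/null
from h import *
st()
for n in('side','top'):
    Q=[];G=[]
    for i in range(4):
        p,d=cap(n); L=W2P(cloud(n,d).reshape(-1,3))*1000; hsv=cv2.cvtColor(p,cv2.COLOR_RGB2HSV).reshape(-1,3)
        Q.append(L); G.append((hsv[:,1]>60)&(hsv[:,0]>40)&(hsv[:,0]<90))
    L=np.concatenate(Q); g=np.concatenate(G)&(abs(L[:,2]-12)<9)
    for y in(-50,2,54):
        q=L[g&(abs(L[:,1]-y)<25)&(L[:,0]>65)&(L[:,0]<140)]
        if len(q)>20: print(n,y,len(q),'low end',np.median(q[q[:,0]<82],0).round(1),'high',np.median(q[q[:,0]>122],0).round(1),'x',np.percentile(q[:,0],[3,97]).round(1))
H=P2W([.198,.002,.019]);to(H+[0,0,.014],tilted(0,-np.pi/2))
E
```

```text
t: 31.68
position: [0.6334, -0.0588, 0.2072]
tcp_rot: [3.137, 0.152, -0.0]
force: [-1.1, -0.6, -1.0]
gripper_width: 0.0006
gripper_force: 0.0
t 31.68 pos [ 0.6334 -0.0588  0.2072] plate [0.219  0.0029 0.0746] F [-1.1 -0.6 -1. ] w 0.0006 gf 0.0 j [-0.68  0.74  1.12  1.66 -0.71  1.2  -0.86]
side -50 129 low end [ 79.  -68.   13.3] high [123.8 -63.6  13.3] x [ 75.4 127. ]
side 2 47 low end [ 77.2 -17.3  15. ] high [129.  -17.3  15.7] x [ 71.5 129. ]
side 54 47 low end [75.  34.8 14.7] high [nan nan nan] x [71.5 95. ]
top -50 368 low end [ 77.6 -65.5  10.1] high [128.8 -44.5  11.9] x [ 77.  131.3]
top 2 351 low end [ 78.1 -13.1  11.1] high [128.6   8.2  11.9] x [ 78.1 131.9]
top 54 313 low end [76.5 72.2 11.1] high [127.4  52.8  11.8] x [ 76.2 130.8]
[-0.9 -0.2 46.6] [ 0.    -0.002  0.002]
```

```bash
python3 -m crank '1 0 0 25 0 0 0;1 0 0 38 0 0 0;1 0 0 43 0 0 0;1 0 0 47 0 0 0;1 2 0 51 0 0 0;1 4 0 55 0 0 0;1 5 0 59 0 0 0;1 7 0 63 0 0 0;1 8 0 67 0 0 0;1 9 0 71 0 0 0;1 10 0 75 0 0 0;1 11 0 78 0 0 0' 30
python3 - <<'E' 2>/dev/null
from h import *
st()
B=np.r_[PO[:2],.062]+Ro.from_euler('z',A[2]).apply([.198,.002,.019]); to(B+[0,0,.014],tilted(0,-np.pi/2))
E
```

```text
t: 33.58
position: [0.6454, -0.0588, 0.1318]
tcp_rot: [-3.137, -0.149, -0.004]
force: [-3.0, 2.3, 8.8]
gripper_width: 0.0002
gripper_force: 4.5
t 33.58 pos [ 0.6454 -0.0588  0.1318] plate [ 0.2044  0.0018 -0.0003] F [-3.   2.3  8.8] w 0.0002 gf 4.5 j [-0.62  0.84  1.04  1.68 -0.8   1.1  -0.82]
[ 5.8 -0.2 36.8] [-0.001 -0.003  0.001]
```

```bash
python3 -m crank '1 1 0 4 0 0 0;1 2 0 7 0 0 0;1 3 0 10 0 0 0;1 4 0 14 0 0 0;1 4 0 17 0 0 0;1 5 0 20 0 0 0;1 5 0 23 0 0 0;1 6 0 26 0 0 0;1 6 0 29 0 0 0;1 6 0 31 0 0 0;1 6 0 33 0 0 0;1 6 0 33 0 0 0' 30; python3 - <<'E' 2>/dev/null
from h import *
st()
B=np.r_[PO[:2],.062]+Ro.from_euler('z',A[2]).apply([.198,.002,.019]); to(B+[0,0,.014],tilted(0,-np.pi/2))
E
```

```text
t: 35.08
position: [0.6518, -0.058, 0.0992]
tcp_rot: [-3.137, -0.149, -0.005]
force: [-3.3, 3.9, 10.5]
gripper_width: 0.0001
gripper_force: 5.5
t 35.08 pos [ 0.6518 -0.058   0.0992] plate [ 0.1993  0.0019 -0.0331] F [-3.3  3.9 10.5] w 0.0001 gf 5.5 j [-0.6   0.88  1.    1.68 -0.84  1.06 -0.8 ]
[-0.6 -0.1  4.2] [-0.001 -0.003  0.002]
```

```bash
python3 -m crank '1 0 0 2 0 0 0;1 0 0 3 0 0 0;1 0 0 4 0 0 0;1 0 0 4 0 0 0' 30; python3 -m crank '1 0 0 1 0 0 0;1 0 0 1 0 0 0' 30;python3 -m crank '1 0 0 1 0 0 0;1 0 0 1 0 0 0' 30
```

```text
t: 35.58
position: [0.6522, -0.058, 0.0955]
tcp_rot: [-3.137, -0.149, -0.006]
force: [-2.6, 3.6, 11.5]
gripper_width: 0.0003
gripper_force: 5.7
t: 35.83
position: [0.6523, -0.058, 0.0952]
tcp_rot: [-3.137, -0.149, -0.007]
force: [-4.1, 3.1, 15.8]
gripper_width: 0.0006
gripper_force: 7.8
t: 36.08
position: [0.6523, -0.058, 0.0951]
tcp_rot: [-3.136, -0.149, -0.007]
force: [-6.9, 3.8, 22.0]
gripper_width: 0.0009
gripper_force: 10.6
```

```bash
python3 -m crank '1 0 0 0 0 0 0;1 0 0 0 0 0 0;1 0 0 0 0 0 0;1 0 0 0 0 0 0;1 0 0 0 0 0 0;1 0 0 0 0 0 0;1 0 0 0 0 0 0;1 0 0 0 0 0 0;1 0 0 0 0 0 0;1 0 0 0 0 0 0;1 0 0 0 0 0 0;1 0 0 0 0 0 0' 30; python3 - <<'E' 2>/dev/null
from h import *
st()
p,d=cap('top'); W=cloud('top',d); R=Ro.from_euler('z',A[2]); L=R.inv().apply(W.reshape(-1,3)-np.r_[A[:2],.062])
for x0 in(.02,.045,.175): print(x0,np.median(L[(abs(L[:,0]-x0)<.008)&(abs(L[:,1])<.08)&(abs(L[:,2]-.02)<.06),2]).round(4))
E
python3 -m crank '1 0 0 0 0 0 0;1 0 0 0 0 0 0;1 0 0 0 0 0 0' 30
```

```text
t: 37.58
position: [0.6523, -0.058, 0.0951]
tcp_rot: [-3.136, -0.149, -0.007]
force: [-7.0, 4.6, 21.2]
gripper_width: 0.0011
gripper_force: 10.6
t 37.58 pos [ 0.6523 -0.058   0.0951] plate [ 0.1983  0.0019 -0.0372] F [-7.   4.6 21.2] w 0.0011 gf 10.6 j [-0.59  0.88  0.99  1.68 -0.84  1.06 -0.8 ]
0.02 0.0032
0.045 0.0059
0.175 0.0029
t: 38.0
position: [0.6523, -0.0581, 0.0951]
tcp_rot: [-3.136, -0.149, -0.007]
force: [-6.6, 4.5, 21.9]
gripper_width: 0.0005
gripper_force: 10.6
```

```bash
python3 -m crank '1 0 0 -3 0 0 0;1 0 0 -6 0 0 0;1 -1 0 -9 0 0 0;1 -1 0 -12 0 0 0;1 -2 0 -15 0 0 0;1 -2 0 -18 0 0 0;1 -3 0 -21 0 0 0;1 -4 0 -24 0 0 0;1 -5 0 -27 0 0 0;1 -5 0 -30 0 0 0;1 -6 0 -33 0 0 0;1 -7 0 -36 0 0 0' 30; python3 -m crank '1 -1 0 -3 0 0 0;1 -2 0 -6 0 0 0;1 -3 0 -9 0 0 0;1 -4 0 -12 0 0 0;1 -5 0 -15 0 0 0;1 -6 0 -18 0 0 0;1 -7 0 -21 0 0 0;1 -8 0 -24 0 0 0;1 -9 0 -27 0 0 0;1 -10 0 -30 0 0 0;1 -11 0 -33 0 0 0;1 -12 0 -36 0 0 0' 30;
```

```text
t: 39.5
position: [0.646, -0.0587, 0.1298]
tcp_rot: [-3.138, -0.149, -0.009]
force: [-0.5, 2.9, 10.7]
gripper_width: 0.0002
gripper_force: 4.7
t: 41.0
position: [0.6332, -0.06, 0.1651]
tcp_rot: [-3.138, -0.149, -0.007]
force: [0.5, 0.2, 0.8]
gripper_width: 0.0004
gripper_force: 0.3
```

```bash
python3 -m crank '1 -1 0 -3 0 0 0;1 -1 0 -6 0 0 0;1 -1 0 -30 0 0 0;0.7 -1 0 -60 0 0 0;0.4 -1 0 -90 0 0 0;0.4 -1 -50 -100 0 0 0;0.4 -1 -110 -100 0 0 0;0.4 -1 -170 -100 0 0 0;0.4 -1 -220 -100 0 0 0;0.4 -1 -220 -100 0 0 0' 30;python3 - <<'E' 2>/dev/null
from h import *
st()
Q=[];G=[]
for i in range(3):
    n='top';p,d=cap(n); L=W2P(cloud(n,d).reshape(-1,3))*1000; hsv=cv2.cvtColor(p,cv2.COLOR_RGB2HSV).reshape(-1,3)
    Q.append(L); G.append((hsv[:,1]>60)&(hsv[:,0]>40)&(hsv[:,0]<90))
L=np.concatenate(Q); g=np.concatenate(G)&(abs(L[:,2]-12)<9)
for y in(-50,2,54):
    q=L[g&(abs(L[:,1]-y)<25)&(L[:,0]>65)&(L[:,0]<140)]
    s=L[(L[:,2]>35)&(L[:,2]<55)&(abs(L[:,1]-y)<25)&(L[:,0]>80)&(L[:,0]<125)]
    print(n,y,len(q),cv2.minAreaRect(q[:,:2].astype(np.float32)),'low end',np.median(q[q[:,0]<82],0).round(1),'high',np.median(q[q[:,0]>122],0).round(1),'sink',s.mean(0).round(1))
W=cloud('top',d); m=(W[...,2]>.018)&(W[...,2]<.04)&(W[...,0]>.35)&(W[...,0]<.65)&(W[...,1]>.2)&(W[...,1]<.5)
q=W[m]; print('tray',len(q),cv2.minAreaRect((q[:,:2]*1000).astype(np.float32)))
crop(p,150,250,90,290,4,'d1.png')
E
```

```text
t: 42.25
position: [0.6097, 0.1652, 0.2634]
tcp_rot: [-3.136, -0.163, -0.002]
force: [0.2, -0.3, -0.2]
gripper_width: 0.0545
gripper_force: 0.0
t 42.25 pos [0.6097 0.1652 0.2634] plate [0.2357 0.2281 0.1284] F [ 0.2 -0.3 -0.2] w 0.0545 gf 0.0 j [-1.08  0.71  1.2   1.62 -0.68  1.3  -1.23]
top -50 273 ((101.8174819946289, -48.02482223510742), (61.78822708129883, 41.1567497253418), 1.7371455430984497) low end [ 78.1 -65.6   9.1] high [128.5 -44.4  12. ] sink [103.7 -48.3  40.7]
top 2 268 ((103.9366455078125, 4.531982421875), (58.88764572143555, 42.233985900878906), 1.2057045698165894) low end [ 79.  -13.1  11.5] high [128.8   8.3  13.2] sink [104.1   4.3  40.5]
top 54 261 ((102.02760314941406, 55.46237564086914), (42.329647064208984, 62.61173629760742), 89.24138641357422) low end [76.5 54.6 11. ] high [127.5  57.2  12.5] sink [103.2  54.3  40.7]
tray 103 ((466.26312255859375, 398.81842041015625), (201.9504852294922, 136.95147705078125), 83.63288116455078)
```

View pics/d1.png

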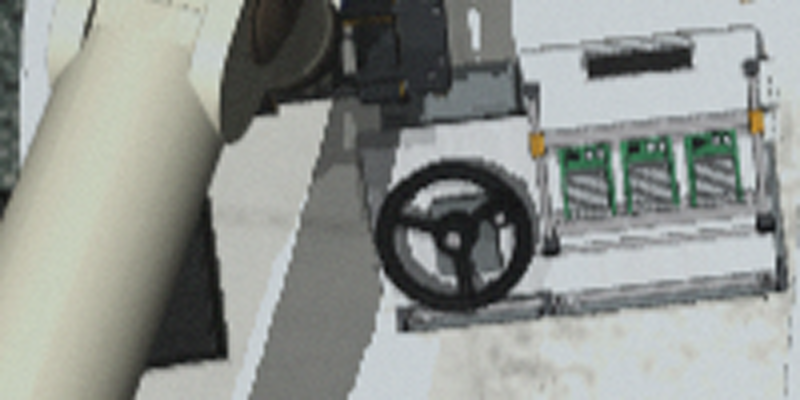

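The view shows all three boards still flat in their stations at (585,180), (650,175) and (715,170), with the plate back up and the rail unchanged. Now I unload them into the tray.

```bash
python3 - <<'E'
from h import *
to(P2W([.102,.054,.13]),TR)
E
```

```text
[-126.1  166.2   44.9] [-0.272  0.274 -1.553]
```

```bash
python3 -m crank '0.4 0 40 -50 0 0 0;0.4 -60 166 -50 -0.272 0.274 -1.553;0.4 -126 166 -50 -0.272 0.274 -1.553;0.4 -126 166 -50 -0.272 0.274 -1.553;0.4 -126 166 -50 -0.272 0.274 -1.553;0.4 -126 166 -50 -0.272 0.274 -1.553;0.4 -126 166 -50 -0.272 0.274 -1.553;0.4 -126 166 -50 -0.272 0.274 -1.553;0.4 -126 166 -50 -0.272 0.274 -1.553;0.4 -126 166 -50 -0.272 0.274 -1.553;0.4 -126 166 0 -0.272 0.274 -1.553;0.4 -126 166 45 -0.272 0.274 -1.553' 30;python3 - <<'E'
from h import *
st();to(P2W([.102,.054,.042]),TR)
p,d=cap('side'); W=cloud('side',d)
m=(W[...,2]>.02)&(W[...,2]<.036)&(W[...,0]>.38)&(W[...,0]<.62)&(W[...,1]>.24)&(W[...,1]<.46)&(p.max(2)<70)
q=W[m]; print('tray',len(q),cv2.minAreaRect((q[:,:2]*1000).astype(np.float32)))
E
```

```text
t: 43.9
position: [0.4996, -0.0233, 0.2258]
tcp_rot: [1.952, 2.123, 0.376]
force: [0.5, -0.6, -0.4]
gripper_width: 0.0548
gripper_force: 0.0
t 43.9 pos [ 0.4996 -0.0233  0.2258] plate [0.1033 0.0506 0.1366] F [ 0.5 -0.6 -0.4] w 0.0548 gf 0.0 j [-1.57 -0.22  1.5   2.25  0.36  0.58 -0.22]
[ 3.4 -1.2 94.6] [-0.002  0.001 -0.009]
tray 132 ((469.2245788574219, 377.3147888183594), (170.65252685546875, 143.866455078125), 6.250325679779053)
```

```bash
python3 -m crank '0.5 3 -1 30 0 0 0;0.5 3 -1 55 0 0 0;0.5 3 -1 80 0 0 0;0.5 3 -1 88 0 0 0;0.5 3 -1 88 0 0 0' 30;python3 - <<'E'
from h import *
st();to(P2W([.102,.054,.041]),TR)
E
```

```text
t: 44.58
position: [0.4867, -0.0114, 0.1899]
tcp_rot: [1.931, 2.112, 0.394]
force: [-0.1, 0.1, -0.0]
gripper_width: 0.0457
gripper_force: 0.0
t 44.58 pos [ 0.4867 -0.0114  0.1899] plate [0.0799 0.0637 0.1069] F [-0.1  0.1 -0. ] w 0.0457 gf 0.0 j [-1.69 -0.31  1.56  2.33  0.65  0.51 -0.5 ]
[-9.4 20.6 66.4] [ 0.022  0.004 -0.003]
```

The elbow has drifted to its joint limits and the motion is clamped. I retrace the path to unwind it.

```bash
python3 - <<'E'
from h import *
to([.4996,-.0233,.2258],TR); to([.5,.0,.31],TR); to([.6097,.1652,.31],tilted(0,-np.pi/2))
E
```

```text
[-13.1  24.  -29.2] [ 0.022  0.004 -0.003]
[   9.8   57.  -106.8] [ 0.022  0.004 -0.003]
[164.6 172.6 -62.2] [ 0.295 -0.288  1.548]
```

```bash
python3 -m crank '0.4 -13 24 -29 0.022 0.004 -0.003;0.4 -13 24 -29 0.022 0.004 -0.003;0.4 -5 40 -75 0.022 0.004 -0.003;0.4 10 57 -107 0.15 -0.14 0.7;0.4 10 57 -107 0.295 -0.288 1.548;0.4 10 57 -107 0.295 -0.288 1.548;0.4 10 57 -107 0.295 -0.288 1.548;0.4 10 57 -107 0.295 -0.288 1.548;0.4 10 57 -107 0.295 -0.288 1.548;0.4 10 57 -107 0.295 -0.288 1.548;0.4 10 57 -107 0.295 -0.288 1.548;0.4 10 57 -107 0.295 -0.288 1.548' 30;python3 - <<'E'
from h import *
st()
to([.633,-.06,.26],tilted(0,-np.pi/2))
to([.518,-.287,.26],TR)
E
```

```text
t: 46.08
position: [0.4997, 0.0008, 0.3096]
tcp_rot: [3.137, 0.141, -0.002]
force: [0.3, 0.2, -0.9]
gripper_width: 0.0553
gripper_force: 0.0
t 46.08 pos [0.4997 0.0008 0.3096] plate [0.1342 0.0747 0.2146] F [ 0.3  0.2 -0.9] w 0.0553 gf 0.0 j [-1.08  0.27  1.22  1.87 -0.27  1.19 -1.25]
[127.4  72.5  49.5] [ 0.001  0.001 -0.004]
[ -7.4 288.3  49.9] [-0.274  0.277 -1.557]
```

```bash
python3 -m crank '0.4 64 36 30 0 0 0;0.4 127 72 50 0 0 0;0.4 127 72 50 0 0 0;0.4 -7 288 50 -0.274 0.277 -1.557;0.4 -7 288 50 -0.274 0.277 -1.557;0.4 -7 288 50 -0.274 0.277 -1.557;0.4 -7 288 50 -0.274 0.277 -1.557;0.4 -7 288 50 -0.274 0.277 -1.557;0.4 -7 288 50 -0.274 0.277 -1.557;0.4 -7 288 50 -0.274 0.277 -1.557;0.4 -7 288 50 -0.274 0.277 -1.557;0.4 -7 288 50 -0.274 0.277 -1.557' 30;python3 - <<'E'
from h import *
st()
to(P2W([.102,-.05,.13]),TR)
E
```

```text
t: 47.58
position: [0.5191, -0.2863, 0.2597]
tcp_rot: [1.932, 2.139, 0.38]
force: [0.7, 0.4, -0.5]
gripper_width: 0.0551
gripper_force: 0.0
t 47.58 pos [ 0.5191 -0.2863  0.2597] plate [ 0.1102 -0.213   0.1702] F [ 0.7  0.4 -0.5] w 0.0551 gf 0.0 j [ 0.01  0.24  0.67  1.96 -0.54  0.81  1.09]
[162.9  -6.9  40.8] [ 0.001 -0.004  0.008]
```

```bash
python3 -m crank '0.4 80 -7 20 0 0 0;0.4 163 -7 41 0 0 0;0.4 163 -7 41 0 0 0;0.4 163 -7 41 0 0 0;0.4 163 -7 41 0 0 0' 30;python3 - <<'E'
from h import *
st()
to(P2W([.1015,-.05,.041]),TR)
E
```

```text
t: 48.2
position: [0.5116, -0.1236, 0.2195]
tcp_rot: [1.935, 2.136, 0.38]
force: [-0.6, -0.3, 0.4]
gripper_width: 0.0551
gripper_force: 0.0
t 48.2 pos [ 0.5116 -0.1236  0.2195] plate [ 0.1036 -0.0503  0.1299] F [-0.6 -0.3  0.4] w 0.0551 gf 0.0 j [-0.3   0.11  0.61  2.18 -0.37  0.58  0.67]
[ 0.1 -2.2 88.9] [ 0.001 -0.002  0.005]
```

```bash
python3 -m crank '0.4 0 -2 35 0 0 0;0.4 0 -2 65 0 0 0;0.4 -1 -2 84 0 0 0;0.4 -1 -2 89 0 0 0;0.4 -1 -2 89 0 0 0;0.9 -1 -2 89 0 0 0;0.9 -1 -2 89 0 0 0;0.9 -1 -2 89 0 0 0;0.9 -1 -2 89 0 0 0;0.9 -1 -2 70 0 0 0;0.9 -1 -2 10 0 0 0;0.9 -1 -2 -30 0 0 0' 30;python3 - <<'E'
from h import *
st()
p,d=cap('side'); W=cloud('side',d)
m=(W[...,2]>.015)&(W[...,2]<.036)&(W[...,0]>.34)&(W[...,0]<.62)&(W[...,1]>.20)&(W[...,1]<.5)&(p.max(2)<70)
q=W[m]; print('trayside',len(q),cv2.minAreaRect((q[:,:2]*1000).astype(np.float32)))
p,d=cap('top'); W=cloud('top',d)
m=(W[...,2]>.015)&(W[...,2]<.036)&(W[...,0]>.34)&(W[...,0]<.62)&(W[...,1]>.20)&(W[...,1]<.5)&(p.max(2)<70)
q=W[m]; print('traytop',len(q),cv2.minAreaRect((q[:,:2]*1000).astype(np.float32)))
E
```

```text
t: 49.7
position: [0.4987, -0.1258, 0.2479]
tcp_rot: [1.936, 2.136, 0.379]
force: [0.7, 0.6, 0.3]
gripper_width: 0.0236
gripper_force: 30.0
t 49.7 pos [ 0.4987 -0.1258  0.2479] plate [ 0.1011 -0.0513  0.161 ] F [0.7 0.6 0.3] w 0.0236 gf 30.0 j [-0.39  0.03  0.7   2.17 -0.26  0.64  0.58]
trayside 301 ((468.7006530761719, 396.5257568359375), (175.7890167236328, 188.46990966796875), 9.178817749023438)
traytop 325 ((472.16485595703125, 399.78472900390625), (169.51185607910156, 173.85009765625), 7.893640518188477)
```

```bash
python3 - <<'E'
from h import *
to([.4646,.4475,.30],down(np.radians(8)))
to([.4646,.4475,.12],down(np.radians(8)))
E
```

```text
[574.6  36.  -38.2] [ 0.358  0.006 -0.041]
[574.3 -27.2 130.3] [ 0.358  0.006 -0.041]
```

```bash
python3 -m crank '0.9 0 20 -50 0 0 0;0.9 60 30 -50 0 0 0;0.9 575 36 -38 0.358 0.006 -0.041;0.9 575 36 -38 0.358 0.006 -0.041;0.9 575 36 -38 0.358 0.006 -0.041;0.9 575 36 -38 0.358 0.006 -0.041;0.9 575 36 -38 0.358 0.006 -0.041;0.9 575 36 -38 0.358 0.006 -0.041;0.9 575 36 -38 0.358 0.006 -0.041;0.9 575 36 -38 0.358 0.006 -0.041;0.9 575 36 -38 0.358 0.006 -0.041;0.9 575 36 -38 0.358 0.006 -0.041' 30;python3 - <<'E'
from h import *
st()
to([.4646,.4475,.037],down(np.radians(8)))
E
```

```text
t: 51.3
position: [0.462, 0.4498, 0.2933]
tcp_rot: [-2.053, -2.371, 0.013]
force: [0.1, -0.1, -0.8]
gripper_width: 0.0237
gripper_force: 30.0
t 51.3 pos [0.462  0.4498 0.2933] plate [0.1326 0.5252 0.1978] F [ 0.1 -0.1 -0.8] w 0.0237 gf 30.0 j [-0.99  0.43  0.24  1.52 -0.11  1.22 -0.58]
[ -2.3   4.8 256.3] [-0.01   0.001  0.004]
```

```bash
python3 -m crank '0.9 -2 5 60 0 0 0;0.9 -2 5 120 0 0 0;0.9 -2 5 180 0 0 0;0.9 -2 5 225 0 0 0;0.9 -2 5 245 0 0 0;0.9 -2 5 253 0 0 0;0.9 -2 5 255 0 0 0;0.9 -2 5 255 0 0 0' 30;python3 - <<'E'
from h import *
st()
to([.4646,.4475,.036],down(np.radians(8)))
E
```

```text
t: 52.3
position: [0.4677, 0.4483, 0.0422]
tcp_rot: [-2.057, -2.368, 0.004]
force: [1.0, 0.2, -1.1]
gripper_width: 0.0238
gripper_force: 30.0
t 52.3 pos [0.4677 0.4483 0.0422] plate [ 0.0518  0.5232 -0.0399] F [ 1.   0.2 -1.1] w 0.0238 gf 30.0 j [-0.94  0.71  0.19  1.69 -0.18  0.76 -0.52]
[-0.4 -3.2  6.3] [-0.005 -0.002  0.001]
```

```bash
python3 -m crank '0.9 0 -1 3 0 0 0;0.9 0 -1 4 0 0 0;0.9 0 -1 4 0 0 0' 30;python3 -m crank '0.9 0 0 2 0 0 0;0.9 0 0 2 0 0 0' 30
```

```text
t: 52.68
position: [0.4655, 0.4474, 0.0365]
tcp_rot: [-2.057, -2.368, 0.008]
force: [0.6, -0.8, -1.0]
gripper_width: 0.0241
gripper_force: 30.0
t: 52.92
position: [0.4657, 0.4475, 0.0357]
tcp_rot: [-2.057, -2.368, 0.008]
force: [-2.7, -1.9, 8.6]
gripper_width: 0.0235
gripper_force: 30.0
```

Contact with the tray floor. Release, lift, and go back for the middle board.

```bash
python3 -m crank '0.9 0 0 -1 0 0 0;0.5 0 0 -1 0 0 0;0.5 0 0 -1 0 0 0;0.5 0 0 -1 0 0 0;0.5 0 0 -60 0 0 0;0.5 0 0 -120 0 0 0;0.5 0 0 -180 0 0 0;0.5 0 0 -240 0 0 0;0.4 0 0 -260 0 0 0;0.4 0 0 -260 0 0 0' 30;python3 - <<'E'
from h import *
st(); to(P2W([.102,.002,.2]),TR);to(P2W([.102,.002,.13]),TR)
p,d=cap('top'); W=cloud('top',d)
m=(np.hypot(W[...,0]-.47,W[...,1]-.42)<.12)&(W[...,2]<.05)&(p[...,1].astype(int)>p[...,0]+12)
q=W[m]; print(len(q),q.mean(0).round(3),cv2.minAreaRect((q[:,:2]*1000).astype(np.float32)) if len(q)>4 else 0)
E
```

```text
t: 54.18
position: [0.4683, 0.4482, 0.2966]
tcp_rot: [-2.057, -2.368, 0.001]
force: [-0.6, -0.7, -0.7]
gripper_width: 0.0547
gripper_force: 0.0
t 54.17 pos [0.4683 0.4482 0.2966] plate [0.1395 0.5231 0.1989] F [-0.6 -0.7 -0.7] w 0.0547 gf 0.0 j [-0.98  0.43  0.25  1.51 -0.11  1.22 -0.58]
[-518.9  -60.1   10.5] [-0.354 -0.011  0.046]
[-520.2  -35.8   76.2] [-0.354 -0.011  0.046]
93 [0.471 0.447 0.008] ((466.3017272949219, 449.5348205566406), (60.7516975402832, 45.51260757446289), 6.920149803161621)
```

```bash
python3 -m crank '0.4 -519 -60 0 -0.354 -0.011 0.046;0.4 -519 -60 0 -0.354 -0.011 0.046;0.4 -519 -60 0 -0.354 -0.011 0.046;0.4 -519 -60 0 -0.354 -0.011 0.046;0.4 -519 -60 0 -0.354 -0.011 0.046;0.4 -519 -60 0 -0.354 -0.011 0.046;0.4 -519 -60 0 -0.354 -0.011 0.046;0.4 -519 -60 0 -0.354 -0.011 0.046;0.4 -519 -60 10 -0.354 -0.011 0.046;0.4 -520 -36 76 -0.354 -0.011 0.046;0.4 -520 -36 76 -0.354 -0.011 0.046;0.4 -520 -36 76 -0.354 -0.011 0.046' 30;python3 - <<'E'
from h import *
st()
to(P2W([.1025,.0025,.041]),TR)
E
```

```text
t: 55.72
position: [0.5014, -0.0728, 0.2155]
tcp_rot: [1.943, 2.134, 0.359]
force: [-0.0, -0.1, -0.2]
gripper_width: 0.0557
gripper_force: 0.0
t 55.73 pos [ 0.5014 -0.0728  0.2155] plate [0.0971 0.0012 0.1279] F [-0.  -0.1 -0.2] w 0.0557 gf 0.0 j [-0.87  0.1   1.07  2.23 -0.33  0.56  0.54]
[ 1.9  6.3 86.9] [-0.01   0.006  0.001]
```

```bash
python3 -m crank '0.4 1 6 35 0 0 0;0.4 1 6 65 0 0 0;0.4 1 6 82 0 0 0;0.4 1 6 87 0 0 0;0.4 1 6 87 0 0 0;0.9 1 6 87 0 0 0;0.9 1 6 87 0 0 0;0.9 1 6 87 0 0 0;0.9 1 6 87 0 0 0;0.9 1 6 70 0 0 0;0.9 1 6 10 0 0 0;0.9 1 20 -70 0 0 0' 30;python3 - <<'E'
from h import *
st(); to([.4715,.398,.30],down(np.radians(8)))
E
```

```text
t: 57.22
position: [0.5066, -0.0634, 0.2419]
tcp_rot: [1.935, 2.147, 0.377]
force: [0.9, 2.6, 0.6]
gripper_width: 0.0239
gripper_force: 30.0
t 57.23 pos [ 0.5066 -0.0634  0.2419] plate [0.1118 0.0101 0.1507] F [0.9 2.6 0.6] w 0.0239 gf 30.0 j [-1.    0.03  1.16  2.2  -0.21  0.61  0.42]
[462.8  31.5 -48.6] [ 0.344  0.002 -0.035]
```

```bash
python3 -m crank '0.9 0 25 -58 0 0 0;0.9 40 30 -58 0.2 0 -0.02;0.9 463 32 -49 0.344 0.002 -0.035;0.9 463 32 -49 0.344 0.002 -0.035;0.9 463 32 -49 0.344 0.002 -0.035;0.9 463 32 -49 0.344 0.002 -0.035;0.9 463 32 -49 0.344 0.002 -0.035;0.9 463 32 -49 0.344 0.002 -0.035;0.9 463 32 -49 0.344 0.002 -0.035;0.9 463 32 -49 0.344 0.002 -0.035;0.9 463 32 -49 0.344 0.002 -0.035' 30;python3 - <<'E'
from h import *
st()
to([.4715,.398,.037],down(np.radians(8)))
E
```

```text
t: 58.6
position: [0.4712, 0.3989, 0.3005]
tcp_rot: [2.057, 2.372, 0.002]
force: [0.4, -0.5, -0.8]
gripper_width: 0.0234
gripper_force: 30.0
t 58.6 pos [0.4712 0.3989 0.3005] plate [0.1393 0.4737 0.203 ] F [ 0.4 -0.5 -0.8] w 0.0234 gf 30.0 j [-1.46  0.53  1.04  1.61 -0.47  1.27 -0.21]
[ -0.7  -0.4 263.5] [0.002 0.001 0.003]
```

```bash
python3 -m crank '0.9 -1 0 60 0 0 0;0.9 -1 0 120 0 0 0;0.9 -1 0 180 0 0 0;0.9 -1 0 230 0 0 0;0.9 -1 0 250 0 0 0;0.9 -1 0 258 0 0 0;0.9 -1 0 260 0 0 0;0.9 -1 0 260 0 0 0' 30;python3 - <<'E'
from h import *
st()
to([.4715,.398,.036],down(np.radians(8)))
E
```

```text
t: 59.6
position: [0.4729, 0.3998, 0.0425]
tcp_rot: [2.057, 2.373, 0.008]
force: [0.4, 0.3, -0.5]
gripper_width: 0.0239
gripper_force: 30.0
t 59.6 pos [0.4729 0.3998 0.0425] plate [ 0.0525  0.4744 -0.0399] F [ 0.4  0.3 -0.5] w 0.0239 gf 30.0 j [-1.3   0.82  0.79  1.79 -0.75  0.86 -0.01]
[-1.6 -1.7  6.5] [ 0.005 -0.002  0.003]
```

```bash
python3 -m crank '0.9 -2 -1 3 0 0 0;0.9 -2 -1 5 0 0 0;0.9 -2 -1 5 0 0 0' 30;python3 -m crank '0.9 0 0 1 0 0 0;0.9 0 0 1 0 0 0' 30;python3 -m crank '0.9 0 0 1 0 0 0;0.9 0 0 1 0 0 0' 30
```

```text
t: 59.98
position: [0.4717, 0.3972, 0.0374]
tcp_rot: [2.058, 2.374, 0.005]
force: [-2.2, -1.5, 10.2]
gripper_width: 0.0238
gripper_force: 30.0
t: 60.22
position: [0.4717, 0.3972, 0.0374]
tcp_rot: [-2.058, -2.373, -0.006]
force: [-4.9, -3.5, 17.6]
gripper_width: 0.0238
gripper_force: 30.0
t: 60.48
position: [0.4717, 0.3972, 0.0373]
tcp_rot: [-2.057, -2.373, -0.006]
force: [-8.4, -4.8, 25.0]
gripper_width: 0.0236
gripper_force: 30.0
```

```bash
python3 -m crank '0.9 0 0 -3 0 0 0;0.5 0 0 -3 0 0 0;0.5 0 0 -3 0 0 0;0.5 0 0 -3 0 0 0;0.5 0 0 -60 0 0 0;0.5 0 0 -120 0 0 0;0.5 0 0 -180 0 0 0;0.5 0 0 -240 0 0 0;0.4 0 0 -265 0 0 0;0.4 0 0 -265 0 0 0' 30;python3 - <<'E'
from h import *
st(); to([.50,.10,.3],down(np.radians(8))); to([.53,-.02,.3],down(np.radians(8)))
p,d=cap('top'); W=cloud('top',d)
m=(np.hypot(W[...,0]-.47,W[...,1]-.42)<.12)&(W[...,2]<.05)&(p[...,1].astype(int)>p[...,0]+12)
q=W[m]; print(len(q),q.mean(0).round(3),np.percentile(q,[2,98],axis=0).round(3))
E
```

```text
t: 61.72
position: [0.4717, 0.3971, 0.3008]
tcp_rot: [2.057, 2.373, 0.01]
force: [-0.3, 0.3, -1.5]
gripper_width: 0.0548
gripper_force: 0.0
t 61.73 pos [0.4717 0.3971 0.3008] plate [0.1397 0.4719 0.2032] F [-0.3  0.3 -1.5] w 0.0548 gf 0.0 j [-1.47  0.53  1.04  1.61 -0.48  1.27 -0.2 ]
[-2.981e+02 -1.420e+01 -2.000e-01] [ 0.005 -0.003  0.003]
[-421.2   -1.5   -0.5] [ 0.005 -0.003  0.003]
197 [0.472 0.424 0.008] [[0.442 0.377 0.   ]
 [0.501 0.471 0.029]]
```

```bash
python3 -m crank '0.4 -421 -2 0 0 0 0;0.4 -421 -2 0 0 0 0;0.4 -421 -2 0 0 0 0;0.4 -421 -2 0 0 0 0;0.4 -421 -2 0 0 0 0;0.4 -421 -2 0 0 0 0;0.4 -421 -2 0 0 0 0;0.4 -421 -2 0 0 0 0;0.4 -421 -2 0 0 0 0' 30;python3 - <<'E'
from h import *
st(); to(P2W([.102,.054,.13]),TR)
E
```

```text
t: 62.9
position: [0.5276, -0.0198, 0.2971]
tcp_rot: [-2.057, -2.373, -0.001]
force: [0.4, 0.2, -0.7]
gripper_width: 0.0547
gripper_force: 0.0
t 62.9 pos [ 0.5276 -0.0198  0.2971] plate [0.1543 0.0516 0.1939] F [ 0.4  0.2 -0.7] w 0.0547 gf 0.0 j [-0.93  0.35  1.14  1.83 -0.35  1.18  0.47]
[  3.7 -27.   78. ] [-0.35  -0.009  0.048]
```

```bash
python3 -m crank '0.4 4 -27 40 -0.35 -0.009 0.048;0.4 4 -27 78 -0.35 -0.009 0.048;0.4 4 -27 78 -0.35 -0.009 0.048;0.4 4 -27 78 -0.35 -0.009 0.048' 30;python3 - <<'E'
from h import *
st()
to(P2W([.102,.054,.041]),TR)
E
```

```text
t: 63.4
position: [0.4988, -0.0175, 0.2187]
tcp_rot: [1.938, 2.137, 0.379]
force: [0.3, 0.2, 0.1]
gripper_width: 0.0552
gripper_force: 0.0
t 63.4 pos [ 0.4988 -0.0175  0.2187] plate [0.1007 0.0565 0.1301] F [0.3 0.2 0.1] w 0.0552 gf 0.0 j [-1.24  0.07  1.31  2.26 -0.24  0.53  0.34]
[-2.9  1.4 89.1] [-0.001 -0.004  0.004]
```

```bash
python3 -m crank '0.4 -3 1 30 0 0 0;0.4 -3 1 55 0 0 0;0.4 -3 1 65 0 0 0;0.4 -3 1 65 0 0 0' 30;python3 - <<'E'
from h import *
st()
to(P2W([.102,.054,.041]),TR)
E
```

```text
t: 63.9
position: [0.526, -0.0205, 0.1594]
tcp_rot: [1.938, 2.132, 0.377]
force: [-0.2, 0.6, 0.5]
gripper_width: 0.0549
gripper_force: 0.0
t 63.9 pos [ 0.526  -0.0205  0.1594] plate [0.1054 0.051  0.0652] F [-0.2  0.6  0.5] w 0.0549 gf 0.0 j [-0.84  0.3   0.98  2.25 -0.73  0.46  0.79]
[ 3.1 -3.5 24.1] [0.001 0.    0.002]
```

```bash
python3 -m crank '0.4 2 -2 15 0 0 0;0.4 2 -3 24 0 0 0;0.4 2 -3 24 0 0 0;0.4 2 -3 24 0 0 0;0.9 2 -3 24 0 0 0;0.9 2 -3 24 0 0 0;0.9 2 -3 24 0 0 0;0.9 2 -3 24 0 0 0;0.9 2 -3 10 0 0 0;0.9 2 -3 -50 0 0 0;0.9 2 20 -110 0 0 0;0.9 2 20 -130 0 0 0' 30;python3 - <<'E'
from h import *
st(); to([.478,.3485,.30],down(np.radians(8)))
E
```

```text
t: 65.4
position: [0.5004, -0.0057, 0.2466]
tcp_rot: [1.948, 2.181, 0.381]
force: [-0.6, 2.4, -4.0]
gripper_width: 0.0236
gripper_force: 30.0
t 65.4 pos [ 0.5004 -0.0057  0.2466] plate [0.1128 0.0681 0.1554] F [-0.6  2.4 -4. ] w 0.0236 gf 30.0 j [-1.14 -0.02  1.16  2.2  -0.08  0.64  0.19]
[355.7  31.9 -35.3] [ 0.322 -0.024 -0.027]
```

```bash
python3 -m crank '0.9 -10 25 -58 0 0 0;0.9 -10 30 -62 0.2 0 -0.02;0.9 356 32 -35 0.322 -0.024 -0.027;0.9 356 32 -35 0.322 -0.024 -0.027;0.9 356 32 -35 0.322 -0.024 -0.027;0.9 356 32 -35 0.322 -0.024 -0.027;0.9 356 32 -35 0.322 -0.024 -0.027;0.9 356 32 -35 0.322 -0.024 -0.027;0.9 356 32 -35 0.322 -0.024 -0.027' 30;python3 - <<'E'
from h import *
st()
to([.478,.3485,.042],down(np.radians(8)))
E
```

```text
t: 66.53
position: [0.4776, 0.3524, 0.2992]
tcp_rot: [2.055, 2.376, 0.003]
force: [0.1, -0.3, -0.9]
gripper_width: 0.0238
gripper_force: 30.0
t 66.53 pos [0.4776 0.3524 0.2992] plate [0.1408 0.4268 0.2011] F [ 0.1 -0.3 -0.9] w 0.0238 gf 30.0 j [-1.48  0.52  1.12  1.67 -0.49  1.26 -0.11]
[ -4.2  -0.5 257.2] [ 0.001 -0.001  0.005]
```

```bash
python3 -m crank '0.9 -5 0 60 0 0 0;0.9 -5 0 120 0 0 0;0.9 -5 0 180 0 0 0;0.9 -5 0 230 0 0 0;0.9 -5 0 250 0 0 0;0.9 -5 0 256 0 0 0;0.9 -5 0 256 0 0 0' 30;python3 - <<'E'
from h import *
st()
to([.478,.3485,.036],down(np.radians(8)))
E
```

```text
t: 67.4
position: [0.4823, 0.3423, 0.046]
tcp_rot: [2.065, 2.366, 0.008]
force: [0.4, 0.2, -1.0]
gripper_width: 0.0234
gripper_force: 30.0
t 67.4 pos [0.4823 0.3423 0.046 ] plate [ 0.0575  0.4163 -0.038 ] F [ 0.4  0.2 -1. ] w 0.0234 gf 30.0 j [-1.27  0.8   0.84  1.86 -0.79  0.85  0.12]
[ 6.7 -3.5 10. ] [ 0.005 -0.002 -0.004]
```

```bash
python3 -m crank '0.9 6 -3 0 0 0 0;0.9 6 -3 4 0 0 0;0.9 6 -3 8 0 0 0;0.9 6 -3 8 0 0 0' 30;python3 -m crank '0.9 0 0 1 0 0 0;0.9 0 0 1 0 0 0' 30;
```

```text
t: 67.9
position: [0.4773, 0.3477, 0.0366]
tcp_rot: [2.065, 2.367, 0.005]
force: [0.3, 0.1, -0.6]
gripper_width: 0.024
gripper_force: 30.0
t: 68.15
position: [0.4773, 0.3477, 0.0365]
tcp_rot: [-2.065, -2.367, -0.005]
force: [-2.4, -0.3, 9.0]
gripper_width: 0.0237
gripper_force: 30.0
```

```bash
python3 -m crank '0.9 0 0 -1 0 0 0;0.5 0 0 -1 0 0 0;0.5 0 0 -1 0 0 0;0.5 0 0 -1 0 0 0;0.5 0 0 -60 0 0 0;0.5 0 0 -120 0 0 0;0.5 0 0 -180 0 0 0;0.5 0 0 -240 0 0 0;0.4 0 0 -290 0 0 0;0.4 -120 0 -290 0 0 0;0.4 -250 0 -290 0 0 0;0.4 -250 0 -290 0 0 0' 30;python3 - <<'E'
from h import *
st()
p,d=cap('top'); W=cloud('top',d); cv2.imwrite('pics/f1.png',cv2.resize(p[100:260,80:350,::-1],(800,474),interpolation=cv2.INTER_CUBIC))
m=(np.hypot(W[...,0]-.47,W[...,1]-.40)<.12)&(W[...,2]<.02)&(p[...,1].astype(int)>p[...,0]+12)
k,l,s,c=cv2.connectedComponentsWithStats(m.astype(np.uint8))
for i in range(1,k):
    if s[i,4]>10: q=W[l==i]; print(s[i,4],q.mean(0).round(4),np.percentile(q[:,2],[10,90]).round(4))
m=(np.hypot(W[...,0]-.47,W[...,1]-.40)<.09)&(W[...,2]>.03); q=W[m]; print('sinks z',np.percentile(q[:,2],[5,50,95]).round(4),len(q))
E
```

```text
t: 69.65
position: [0.502, 0.1595, 0.3254]
tcp_rot: [2.064, 2.368, 0.006]
force: [0.5, 0.0, 0.3]
gripper_width: 0.0552
gripper_force: 0.0
t 69.65 pos [0.502  0.1595 0.3254] plate [0.1557 0.2324 0.2236] F [0.5 0.  0.3] w 0.0552 gf 0.0 j [-1.34  0.35  1.23  1.8  -0.35  1.24  0.13]
sinks z [0.0306 0.0316 0.0348] 12
```

View pics/f1.png

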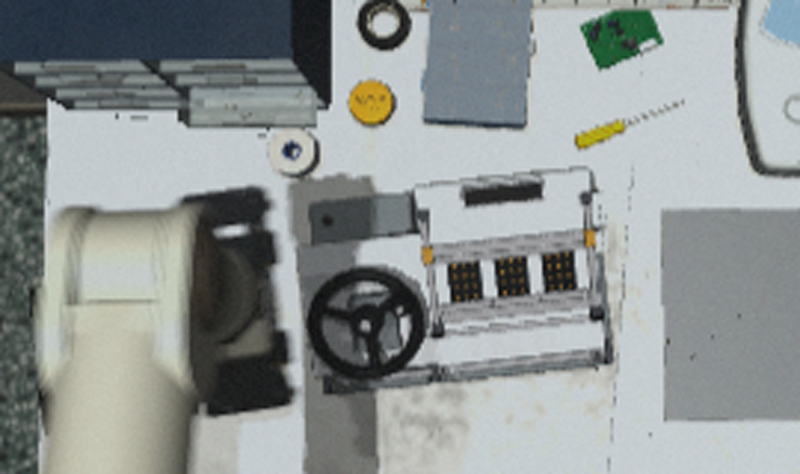

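```bash
python3 -m crank '0.4 -400 0 0 0 0 0;0.4 -400 0 0 0 0 0;0.4 -400 0 0 0 0 0;0.4 -400 0 0 0 0 0;0.4 -400 0 0 0 0 0;0.4 -400 0 0 0 0 0;0.4 -400 0 0 0 0 0;0.4 -400 0 0 0 0 0;0.4 -400 0 0 0 0 0' 30;python3 - <<'E'
from h import *
st()
p,d=cap('top'); W=cloud('top',d)
m=(np.hypot(W[...,0]-.47,W[...,1]-.40)<.12)&(W[...,2]<.02)&(p[...,1].astype(int)>p[...,0]+12)
k,l,s,c=cv2.connectedComponentsWithStats(m.astype(np.uint8))
for i in range(1,k):
    if s[i,4]>10: q=W[l==i]; print(s[i,4],q.mean(0).round(4),np.percentile(q[:,2],[10,90]).round(4))
m=(np.hypot(W[...,0]-.47,W[...,1]-.40)<.075)&(W[...,2]>.03); q=W[m]; print('sinks z',np.percentile(q[:,2],[5,50,95]).round(4),len(q))
p2,_=cap('side')
f=lambda a,w,h:cv2.resize(a[:,:,::-1],(w,h),interpolation=cv2.INTER_CUBIC)
cv2.imwrite('pics/f2.png',np.hstack([f(p[160:260,85:185],400,400),f(p2[130:200,150:220],400,400)]))
E
```

```text
t: 70.82
position: [0.5565, -0.2336, 0.3243]
tcp_rot: [-2.064, -2.368, -0.005]
force: [0.8, -0.1, 0.2]
gripper_width: 0.0549
gripper_force: 0.0
t 70.83 pos [ 0.5565 -0.2336  0.3243] plate [ 0.172  -0.164   0.2165] F [ 0.8 -0.1  0.2] w 0.0549 gf 0.0 j [-0.41  0.5   1.09  1.61 -0.46  1.31  0.89]
103 [0.4809 0.3471 0.0072] [0.0031 0.0116]
101 [0.4772 0.3974 0.0069] [0.0012 0.012 ]
110 [0.4695 0.4466 0.0081] [0.0029 0.0138]
sinks z [0.0313 0.0369 0.042 ] 145
```

View pics/f2.png

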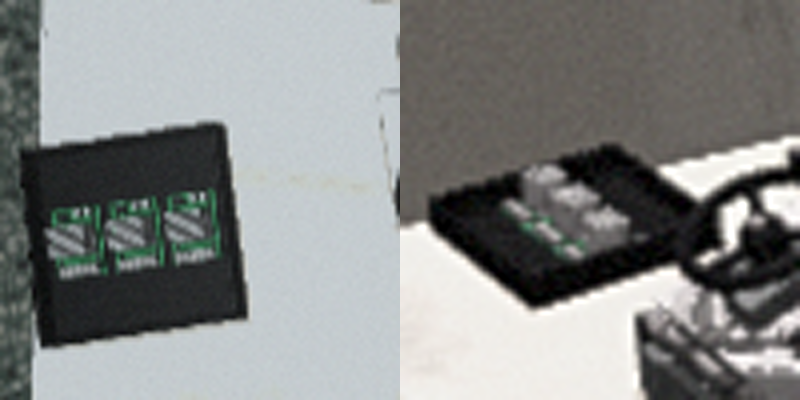

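All three boards lie flat in the tray, sinks up, at (72,240), (132,235) and (192,230). The rail and the bystanders are unchanged.

```bash
python3 -c "
from cell import arm
print(arm.job_done())"
```

```text
the job is handed in; nothing more can be done
None
```

The job is handed in at about 71 s: the rail is on its setting line, the three boards were contact-tested with the plate held level for about two seconds, and all three now lie flat in the tray, heat sinks up.

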